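# Charge the bolt feeder from a cup

## Task

Load the bolt feeder: carry the steel cup to its open hopper, bring the cup's lip down inside the raised hopper walls and only then tip all five bolts out, without knocking the cup against the feeder. Finish with the empty cup standing upright on the bench top, the hopper's clear cover fully shut, and the feed dial turned up exactly three clicks clockwise from where you found it. Leave the glue bottle, the sander and the tape measure where they are.

Things in the scene. Friction and masses are not known exactly. Their poses are not given: they have to be found in the camera images.
- cup_mid (a point): Small round steel cup, open at the top, holding five loose bolts; 58 mm tall, outside 49 mm across at its foot widening straight to 70 mm at the rim (72 mm over its rim bead), wall and bottom 3 mm, 110 g. The point is on its axis, half-way up (29 mm above its underside, where it is 60 mm across). Its z axis runs up out of the mouth. It stands on the bench top.
- cup_mouth (a point): Centre of the cup's mouth, at rim height (29 mm beyond cup_mid along the cup's z); the lip is 36 mm out from here.
- cup: The same cup, by the centre of its underside; z up out of the mouth.
- bolt0_mid (a point): One of the five loose pan-head bolts in the cup, by its middle: 20 mm long, head 12 mm across, shank 6 mm, 10 g, plated and slippery (friction about 0.25): the cup's wall flares by 10 degrees, so they begin to slide out with the cup tipped about 90 degrees from upright and are all out by about 105 to 115, sometimes after a moment's wait or a small jog.
- bolt1_mid (a point): One of the five loose pan-head bolts in the cup, by its middle: 20 mm long, head 12 mm across, shank 6 mm, 10 g, plated and slippery (friction about 0.25): the cup's wall flares by 10 degrees, so they begin to slide out with the cup tipped about 90 degrees from upright and are all out by about 105 to 115, sometimes after a moment's wait or a small jog.
- bolt2_mid (a point): One of the five loose pan-head bolts in the cup, by its middle: 20 mm long, head 12 mm across, shank 6 mm, 10 g, plated and slippery (friction about 0.25): the cup's wall flares by 10 degrees, so they begin to slide out with the cup tipped about 90 degrees from upright and are all out by about 105 to 115, sometimes after a moment's wait or a small jog.
- bolt3_mid (a point): One of the five loose pan-head bolts in the cup, by its middle: 20 mm long, head 12 mm across, shank 6 mm, 10 g, plated and slippery (friction about 0.25): the cup's wall flares by 10 degrees, so they begin to slide out with the cup tipped about 90 degrees from upright and are all out by about 105 to 115, sometimes after a moment's wait or a small jog.
- bolt4_mid (a point): One of the five loose pan-head bolts in the cup, by its middle: 20 mm long, head 12 mm across, shank 6 mm, 10 g, plated and slippery (friction about 0.25): the cup's wall flares by 10 degrees, so they begin to slide out with the cup tipped about 90 degrees from upright and are all out by about 105 to 115, sometimes after a moment's wait or a small jog.
- feeder: Bench-top bolt feeder, fixed to the bench: grey housing 170 mm (x) by 230 mm (y, from -120 to +110), its deck 85 mm high, with a presenting rail out of its front (-x) side to x = -127 mm (rail top 97 mm high). Origin under the housing at bench height; x points from its front to its rear, y to its left, where the hopper is (the dial is on the right), z up.
- hopper_mouth (a point): Centre of the hopper's open top, level with the top of its walls (125 mm above the bench, 40 mm above the deck). Feeder axes. Inside the hopper is 112 mm (x) by 100 mm (y); the steel walls are 4 mm thick, upright and all of one height. The hopper's left (+y) wall stands 11 mm in from the feeder's left side.
- hopper_floor (a point): Centre of the hopper's flat floor, 65 mm below the top of its walls (60 mm above the bench). Feeder axes.
- cover (a joint): Angle of the hopper's clear cover, rad: 0 fully shut flat on the hopper walls, about 1.57 upright, 1.92 at its open stop. Hinged along the top of the rear (+x) wall; it starts open. Stiff hinge: it stays where it is left (about 0.8 N at its free edge moves it), so it must be pushed all the way down.
- cover_hinge (a point): Middle of the cover's hinge line (which runs along the feeder's y), 60 mm behind the hopper's centre, at the middle of the cover's thickness (127.5 mm above the bench; shut, the cover's top face is 2 mm higher).
- cover_edge (a point): Middle of the cover's free edge, 120 mm from the hinge; the cover is a plate 4 mm thick and 108 mm wide, and a finger tab 34 mm wide sticks out 13 mm beyond this edge. When open the edge is on top, when shut it lies over the hopper's front wall.
- feed_dial (a joint): Feed dial, rad, growing clockwise seen from above; its click stops are 0.419 rad (24 degrees) apart at 0, 0.419, 0.838 ... 3.351, and it starts at 0, 0.419 or 0.838. Between clicks it springs to the nearest stop when let go (about 0.05 N m to pass a click, 1.5 N to 2.5 N at the bar's ends).
- dial_grip (a point): On the dial's upright axis, at the height to grip its bar, 24 mm above the deck (109 mm above the bench). The dial is a flat black disc 40 mm across (its top 4 mm above the deck) with an upright bar on it, 38 mm long, 11 mm wide and 28 mm tall (top 32 mm above the deck). It stands 61 mm to the right of the hopper's right wall.
- dial_pointer (a point): End of the white pointer line on top of the dial's bar, 18 mm from the dial's axis; the bar lies along the line from the axis to here.
- glue: White glue bottle, 60 mm across, 200 mm tall, standing; origin under it. Leave alone.
- sander: Black orbital sander, standing on its 125 mm round pad, 150 mm tall, with a dust port along its x to 108 mm from its axis; origin under it. Leave alone.
- tape: Black tape measure, 70 by 36 mm, 68 mm tall; origin under it. Leave alone.
Mind the look-alikes: they are no part of the job. Of the things shaped like the cup, the bare steel one is meant.

How it is judged:
On the way, in this order (a step that is already met when the one before it is completed fails the run):
1. the cup is angled (more than 60 degrees) over the walls with its lip inside the hopper, below the top of the walls (angle between cup's own z axis and vertical above 1.05 rad and z of cup_mouth in the frame of hopper_mouth below 0.032 m and x of cup_mouth in the frame of hopper_mouth between -0.05 and 0.05 m and y of cup_mouth in the frame of hopper_mouth between -0.05 and 0.05 m), for 0.05 s.
2. all five bolts lie in the hopper (x of bolt0_mid in the frame of hopper_floor between -0.056 and 0.056 m and y of bolt0_mid in the frame of hopper_floor between -0.05 and 0.05 m and z of bolt0_mid in the frame of hopper_floor between -0.004 and 0.05 m and x of bolt1_mid in the frame of hopper_floor between -0.056 and 0.056 m and y of bolt1_mid in the frame of hopper_floor between -0.05 and 0.05 m and z of bolt1_mid in the frame of hopper_floor between -0.004 and 0.05 m and x of bolt2_mid in the frame of hopper_floor between -0.056 and 0.056 m and y of bolt2_mid in the frame of hopper_floor between -0.05 and 0.05 m and z of bolt2_mid in the frame of hopper_floor between -0.004 and 0.05 m and x of bolt3_mid in the frame of hopper_floor between -0.056 and 0.056 m and y of bolt3_mid in the frame of hopper_floor between -0.05 and 0.05 m and z of bolt3_mid in the frame of hopper_floor between -0.004 and 0.05 m and x of bolt4_mid in the frame of hopper_floor between -0.056 and 0.056 m and y of bolt4_mid in the frame of hopper_floor between -0.05 and 0.05 m and z of bolt4_mid in the frame of hopper_floor between -0.004 and 0.05 m), for 0.2 s.
At the end, for the whole second after the job is handed in: All five bolts lie inside the hopper (below its walls' tops), the empty cup stands upright (within 6 degrees) on the bench, still and let go, the cover is shut (within 0.06 rad), and the dial rests three clicks (72 degrees, within about 9) clockwise from its start (all of step 2 and angle between cup's own z axis and vertical below 0.1 rad and height (world z) of cup_mid between 0.02 and 0.036 m and linear speed of cup below 0.02 m/s and contact force between cup and the fingers below 0.05 N and value of joint cover below 0.06 rad and distance of dial_pointer from where it was at the start of the episode between 0.0188 and 0.0234 m and velocity of joint feed_dial below 0.1 rad/s); the robot touches nothing.
It fails at once if the cup is knocked against the feeder (more than 20 N) (contact force between cup and feeder above 20 N).
It fails at once if a bystander (glue bottle, sander or tape measure) is shifted by more than 20 mm (distance of any of glue, sander, tape from where it was at the start of the episode above 0.02 m).
It also fails if it takes over 72 s, if anything falls off the work surface, if the arm or the gripper's body presses on something with over 40 N, if the wrist force passes 120 N, or if a joint passes its speed limit or range.

## Robot

A 6-joint arm with a two-finger parallel gripper is mounted at the origin on the work surface. World frame = base frame: x ahead of the robot, y to its left, z up, the work surface at z = 0. Lengths are in m, angles in rad, forces in N, time in s.
With the tool pointing down it reaches from about 0.35 to 0.775 m from the base axis. Payload 7.3 kg.
Tool frame: the origin (TCP) lies at the very end of the fingers, on their centre line; the grasp point (between the pads) lies 19 mm behind it (robot.pinch_z is the distance from the TCP to the grasp point, in m); z points along the fingers, y is the line along which they close (so a half turn about z gives the same grasp; the last joint's range is limited). The gripper opens to 92 mm and grips with 3 to 60 N. Pads are 19 mm wide; open, the fingers measure 130 mm over their backs; the gripper's body (75 mm by 190 mm) begins 47 mm behind the grasp point.
Start: joints at [-1.42, 0.342, 1.524, -0, 1.275, -0.146], TCP at [0.154, -0.502, 0.227] pointing down, gripper open.
Joint ranges: [-2.53, 2.53], [-0.77, 2.02], [0.04, 2.7], [-1, 4.14], [0.28, 2.66], [-3.11, 3.11]. Speed limits (rad/s): [2.57, 2.57, 3.14, 3.14, 3.14, 3.14].

## Interface

Orientations are given as [roll, pitch, yaw] about the fixed x, y, z axes, in that order (R = Rz(yaw) Ry(pitch) Rx(roll)).
In Python, from cell import robot gives the robot as it stands.
- The arm moves only by the tool move_arm, never from a script. Its argument "motion" is a list of rows, each a list of 6 numbers: the shift along the tool's x, y, z in units of 0.1 m (1.0 is 0.1 m), then the turn, a rotation vector about the tool's x, y, z in units of pi rad (1.0 is pi rad). In form: [[dx, dy, dz, rx, ry, rz], ...]. A call has 1 to 12 rows; each row is the pose to reach, as a shift and turn from the pose commanded when the call began, along the tool's axes at that moment, turning the shorter way round; what a row does not reach only later rows make up. A row lasts 1/8 s, in which the tool goes at most 62.5 mm and 10.7 degrees, less where a joint would pass 70% of its speed; a pose out of reach is approached as far as the arm can. A call with a number of a shift or a turn outside -1 to 1 is refused whole. A call with a gripper value outside its range is refused whole. "fingers" is the opening, from -1 (shut) to 1 (fully open), set as the call begins (left out, the last holds). The fingers move at their own pace and stop on an object; "newtons" is the grip in N (left out, the last holds). Time passes only in rows, so rows that repeat a pose let the fingers close. It gives the time, the measured TCP pose, the force, the opening and the grip force at its end, in the units of the state.
- robot.observe(): the state, without advancing time (a new reading comes with each control period).
- robot.read_camera(name): name is "scene" or "side" or "wrist"; returns a dict with "image" (384x512x3 uint8, red, green, blue), "range_z" (384x512 float32, m along the optical axis (not along the pixel's ray), 0 where there is no reading), "vfov" (degrees; the focal length in pixels is half the picture's height over the tangent of half this angle, whatever the lens; pixels are square), "cx", "cy" (the principal point, pixels), "extrinsics" (4x4, takes a point from camera to world coordinates); the wrist camera has in their place "hand_eye" (4x4, takes a point from camera to tool coordinates, whose origin is the TCP and whose axes are the flange's). Camera axes: x right, y up, looking along -z (the intrinsics and any distortion apply to the point x, -y, -z); pixel columns grow to the right and rows downward; lengths in m; the calibration is good to about 2 mm. A picture is of the moment at which its call begins: read the wrist's pose just before it.
- robot.hand_in(): hands the job in; it is judged then, once.
The state is a dict: "time": time; "qpos": joint angles; "qvel": joint speeds; "joint_efforts": joint torques, N m; "tool_pos": TCP position; "tool_rot": TCP orientation; "contact_force": force on the tool from outside, world axes, zero at the start; "torque": the same for the moment, N m; "opening": finger opening in m; "grip_force": force on a finger pad.
Only numpy, scipy, OpenCV 4.12 (cv2) and the standard library are available. Lean on these libraries where they do the work, as an engineer would, in place of code of your own. Each camera call takes 0.05 s, during which the arm holds its last target. There are 200 camera calls.

## Working session

There is one attempt and no reset: what is moved stays moved. The work goes in short steps, Python scripts to look and compute and a tool call to move; the robot and the scene stay as the last step left them, time stands still between calls to the robot, and variables do not carry over. Pictures are saved under pics/ and viewed, at most 10 in all, crops included, and the job is handed in when it is done.

Besides the shell and the picture viewer there is one more tool, called after "Call:" by a JSON object that holds its "fn" and its "kwargs", one argument or row to a line. move_arm: Moves the arm, as the interface text tells. Shifts and turns lie within -1 to 1; 1 stands for 0.1 m of shift or pi rad of turn. Its arguments: {"type":"object","properties":{"motion":{"type":"array"},"fingers":{"type":"number"},"newtons":{"type":"number"}},"required":["motion"]}

```bash
mkdir -p pics; ls
cat > h.py <<'E'
import numpy as np, cv2
from cell import robot
from scipy.spatial.transform import Rotation as R
def T_tool(s):
    T=np.eye(4);T[:3,:3]=R.from_euler('xyz',s['tool_rot']).as_matrix();T[:3,3]=s['tool_pos'];return T
def grab(name):
    s=robot.observe();c=robot.read_camera(name)
    E=c['extrinsics'] if 'extrinsics' in c else T_tool(s)@np.array(c['hand_eye'])
    z=c['range_z'];h,w=z.shape;f=h/2/np.tan(np.radians(c['vfov'])/2)
    v,u=np.mgrid[:h,:w];
    p=np.stack([(u-c['cx'])/f*z,-(v-c['cy'])/f*z,-z,np.ones_like(z)],-1)@np.array(E).T
    p=p[...,:3];p[z==0]=np.nan
    return c,p,np.array(E),f
def save(n,im,k=1):
    im=cv2.resize(im,None,fx=k,fy=k,interpolation=cv2.INTER_CUBIC);cv2.imwrite('pics/'+n,im[...,::-1])
E
python3 - <<'E'
from h import *
for n in ['scene','side']:
    c,p,E,f=grab(n); save(n+'.png',c['image'],1.5); np.savez(n,im=c['image'],p=p,E=E,f=f)
    print(n,c['vfov'],c['cx'],c['cy'],{k:v for k,v in c.items() if k not in('image','range_z','extrinsics')},E[:3,3])
s=robot.observe();print(s)
E
```

```text
pics
scene 54.76787425076894 257.9841981171518 192.89006515893894 {'vfov': 54.76787425076894, 'cx': 257.9841981171518, 'cy': 192.89006515893894} [ 1.13167151 -0.28405815  0.85116941]
side 52.79070057423515 254.5337843913987 191.21453539932608 {'vfov': 52.79070057423515, 'cx': 254.5337843913987, 'cy': 191.21453539932608} [0.37635476 0.56755554 0.69986788]
{'time': 0.1, 'qpos': array([-1.41997065e+00,  3.42633716e-01,  1.52491724e+00, -2.87754079e-05,
        1.27537818e+00, -1.46019245e-01]), 'qvel': array([-0.00024564,  0.0008793 , -0.00194219, -0.0001545 , -0.00022785,
        0.00117458]), 'joint_efforts': array([ 1.31989764e-03, -4.32004952e+01, -2.44694245e+01,  7.18992669e-02,
        5.26598340e-02, -5.08831351e-05]), 'tool_pos': array([ 0.15351401, -0.50168203,  0.22612597]), 'tool_rot': array([-3.14026639e+00, -1.67234530e-04,  2.96853203e-01]), 'contact_force': array([ 0.98651697,  0.26521605, -0.47174526]), 'torque': array([-0.03696003, -0.01734347,  0.00141034]), 'grip_force': 0.0, 'opening': 0.09169753785449548}
```

View pics/scene.png

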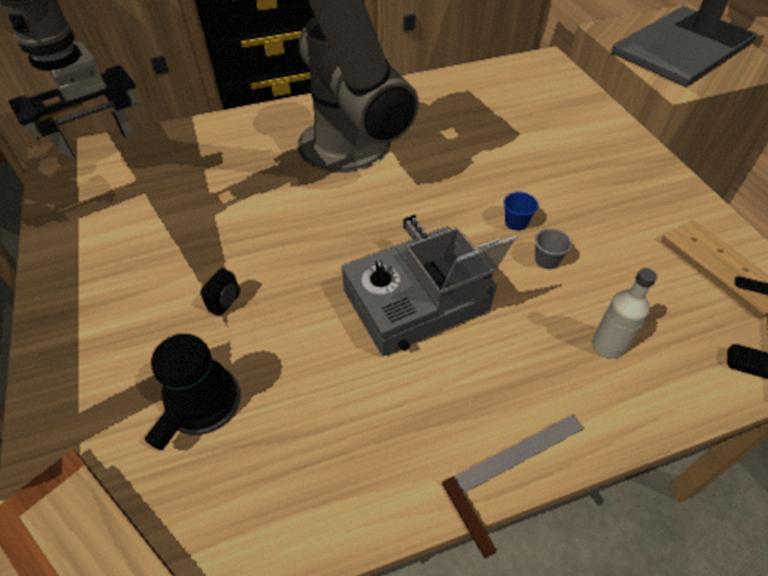

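View pics/side.png

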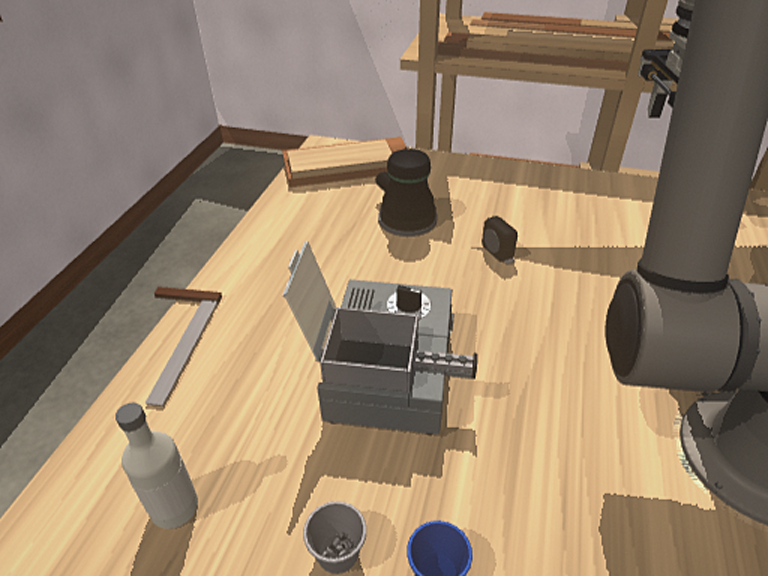

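The scene view shows the steel cup with bolts at (552,248) and the blue look-alike at (520,211). In the side view they are at (335,537) and (440,550). The glue bottle, sander and tape are shaped nothing like a cup. I choose the bare steel one and check it in a close crop.

Run:
```python
from h import *
a=np.load('side.npz');b=np.load('scene.npz')
im=a['im'];
c1=cv2.resize(im[175:225,245:305],None,fx=8,fy=8,interpolation=cv2.INTER_CUBIC)
c2=cv2.resize(im[324:384,192:264],None,fx=6.667,fy=6.667,interpolation=cv2.INTER_CUBIC)[:400]
b1=b['im'];c3=cv2.resize(b1[165:200,228:276],None,fx=8,fy=8,interpolation=cv2.INTER_CUBIC)
H=400
pad=lambda x:np.pad(x,((0,max(0,H-x.shape[0])),(0,0),(0,0)))[:H]
o=np.hstack([pad(c1),pad(c3),pad(c2)]);print(c1.shape,c3.shape,c2.shape)
save('crop.png',o,0.59)
p=np.concatenate([a['p'].reshape(-1,3),b['p'].reshape(-1,3)])
src=np.r_[np.zeros(a['p'][...,0].size),np.ones(b['p'][...,0].size)]
reg=(p[:,0]>.3)&(p[:,0]<.85)&(p[:,1]>-.3)&(p[:,1]<.2)
hist,e=np.histogram(p[reg,2],np.arange(-.01,.25,.004));print(dict(zip(np.round(e,3),hist)))
for k in (0,1):
  d=p[reg&(abs(p[:,2]-.085)<.004)&(src==k)]
  print(k,len(d),d.min(0),d.max(0),np.median(d[:,2]),cv2.minAreaRect(d[:,:2].astype(np.float32)))
  d=p[reg&(abs(p[:,2]-.125)<.004)&(src==k)]
  print(k,len(d),d.min(0),d.max(0),cv2.minAreaRect(d[:,:2].astype(np.float32)))
# bench z and cup
for k,q in ((0,a),(1,b)):
  P=q['p'];rim=[(335,537),(440,550)] if k==0 else [(552,248),(520,211)]
  for u,v in rim:
    u,v=int(u/1.5),int(v/1.5);w=P[max(0,v-28):v+28,u-28:u+28].reshape(-1,3);m=(abs(w[:,2]-.056)<.004);w=w[m]
    print(k,(u,v),m.sum(),cv2.minEnclosingCircle(w[:,:2].astype(np.float32)),w[:,2].max())
```

```text
(400, 480, 3) (280, 384, 3) (400, 480, 3)
{np.float64(-0.01): np.int64(0), np.float64(-0.006): np.int64(2790), np.float64(-0.002): np.int64(39839), np.float64(0.002): np.int64(8094), np.float64(0.006): np.int64(149), np.float64(0.01): np.int64(118), np.float64(0.014): np.int64(163), np.float64(0.018): np.int64(162), np.float64(0.022): np.int64(168), np.float64(0.026): np.int64(168), np.float64(0.03): np.int64(177), np.float64(0.034): np.int64(191), np.float64(0.038): np.int64(185), np.float64(0.042): np.int64(175), np.float64(0.046): np.int64(186), np.float64(0.05): np.int64(182), np.float64(0.054): np.int64(226), np.float64(0.058): np.int64(1021), np.float64(0.062): np.int64(483), np.float64(0.066): np.int64(281), np.float64(0.07): np.int64(311), np.float64(0.074): np.int64(314), np.float64(0.078): np.int64(347), np.float64(0.082): np.int64(3179), np.float64(0.086): np.int64(1840), np.float64(0.09): np.int64(419), np.float64(0.094): np.int64(513), np.float64(0.098): np.int64(430), np.float64(0.102): np.int64(315), np.float64(0.106): np.int64(283), np.float64(0.11): np.int64(283), np
[... 1583 characters left out ...]
.5119456648826599, -0.018464088439941406), (0.21140597760677338, 0.23078221082687378), 7.430323600769043)
1 237 [ 0.478179   -0.08194171  0.12105126] [0.61659204 0.0898389  0.12895367] ((0.5511751770973206, 0.0066567882895469666), (0.12892679870128632, 0.1680336743593216), 7.037355899810791)
0 (223, 358) 400 ((0.5200090408325195, 0.2788081467151642), 0.03631695359945297) 0.05978971521283527
0 (293, 366) 330 ((0.40029653906822205, 0.2712042033672333), 0.0362931564450264) 0.05981194624515851
1 (368, 165) 149 ((0.4820363521575928, 0.26293158531188965), 0.07402970641851425) 0.059965095456012585
1 (346, 140) 165 ((0.4522756338119507, 0.26563259959220886), 0.08878636360168457) 0.059965095456012585
```

View pics/crop.png

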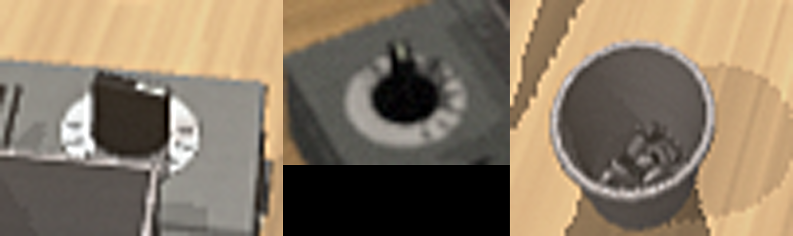

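Side crop: the steel cup with loose bolts is confirmed. Its rim fits at (0.520, 0.279), radius 36 mm. The dial pointer's white mark lies on the front (robot) side. Next I refine the dial, hopper and bystanders, and check feasibility.

Run:
```python
from h import *
from scipy.optimize import minimize
a=np.load('side.npz');b=np.load('scene.npz')
yaw=np.radians(7.4)
for k,q in (('side',a),('scene',b)):
  P=q['p'].reshape(-1,3);im=q['im'].reshape(-1,3).astype(int)
  C=np.array([.5122,-.0173]) if k=='side' else np.array([.5119,-.0185])
  Rm=np.array([[np.cos(yaw),-np.sin(yaw)],[np.sin(yaw),np.cos(yaw)]])
  o=C-Rm@[-.021,-.005]; F=(P[:,:2]-o)@Rm
  m=(abs(P[:,2]-.1165)<.0045)&(abs(F[:,0])<.09)&(F[:,1]<-.03)&(F[:,1]>-.12)
  w=P[m];print(k,'origin',o,'bar n',m.sum(),cv2.minAreaRect(F[m].astype(np.float32)),cv2.minAreaRect(w[:,:2].astype(np.float32)))
  br=m&(im.min(1)>110);print(' white',br.sum(),P[br].mean(0),F[br].mean(0))
  # dial white ring on deck
  r=(abs(P[:,2]-.0855)<.004)&(abs(F[:,0])<.09)&(F[:,1]<-.03)&(F[:,1]>-.12)&(im.min(1)>125)
  print(' ring',r.sum(),cv2.minEnclosingCircle(F[r].astype(np.float32)))
  m=(abs(P[:,2]-.125)<.003)&(F[:,0]>-.07)&(F[:,0]<.09)&(F[:,1]>-.02)&(F[:,1]<.11)
  print(' walls',m.sum(),[np.round(np.percentile(F[m][:,i],[1,3,50,97,99]),4) for i in(0,1)])
  m=(P[:,2]>.135)&(P[:,2]<.26)&(F[:,0]>.06)&(F[:,0]<.18)&(F[:,1]>-.02)&(F[:,1]<.12)
  w=np.c_[F[m],P[m,2]]
  if m.sum():
    pf=np.polyfit(w[:,2]-.1275,w[:,0],1);print(' cover',pf,np.percentile(w,[2,98],axis=0))
  for n,(x0,x1,y0,y1) in dict(glue=(.5,.95,.15,.5),sander=(.4,1,-.7,-.25),tape=(.25,.6,-.45,-.2)).items():
    m=(P[:,2]>.064)&(P[:,2]<.3)&(P[:,0]>x0)&(P[:,0]<x1)&(P[:,1]>y0)&(P[:,1]<y1)
    w=P[m]; 
    if len(w): print(' ',n,len(w),np.round(np.percentile(w,[2,50,98],axis=0),3).tolist())
```

```text
side origin [ 0.53238112 -0.00963694] bar n 66 ((-0.020431842654943466, -0.06948529183864594), (0.01217194925993681, 0.0367858000099659), 78.61808013916016) ((0.5210688710212708, -0.08117502927780151), (0.012171946465969086, 0.036785807460546494), 86.01810455322266)
 white 10 [ 0.51225236 -0.0821784   0.11694102] [-0.02930413 -0.06934478]
 ring 992 ((-0.00010439452307764441, -0.07341063022613525), 0.09301583468914032)
 walls 415 [array([-0.0396, -0.0393,  0.0278,  0.0808,  0.0811]), array([-0.0096, -0.0087,  0.0559,  0.0991,  0.0994])]
 cover [0.27369346 0.08072354] [[ 0.08355005 -0.00632102  0.13802316]
 [ 0.11536257  0.09861005  0.25147941]]
  glue 1969 [[0.711, 0.26, 0.067], [0.729, 0.29, 0.13], [0.754, 0.309, 0.201]]
  sander 1072 [[0.407, -0.454, 0.065], [0.597, -0.399, 0.116], [0.644, -0.35, 0.149]]
  tape 604 [[0.389, -0.441, 0.065], [0.576, -0.399, 0.095], [0.599, -0.339, 0.148]]
scene origin [ 0.53208112 -0.01083694] bar n 54 ((-0.02223960869014263, -0.06952473521232605), (0.011039086617529392, 0.039553556591272354), 76.0327377319336) ((0.5189812183380127, -0.08264698833227158), (0.011039082892239094, 0.03955353423953056), 83.43273162841797)
 white 0 [nan nan nan] [nan nan]
 ring 135 ((-0.020312104374170303, -0.06949136406183243), 0.033628255128860474)
 walls 197 [array([-0.0421, -0.0413, -0.0093,  0.085 ,  0.0856]), array([-0.0097, -0.0091,  0.0216,  0.0983,  0.0987])]
 cover [0.2636938  0.08280205] [[ 0.0857923  -0.00887513  0.13811284]
 [ 0.11559543  0.09527914  0.25422673]]
  glue 984 [[0.72, 0.248, 0.067], [0.75, 0.265, 0.13], [0.769, 0.291, 0.202]]
  sander 1949 [[0.408, -0.47, 0.065], [0.623, -0.424, 0.136], [0.649, -0.358, 0.151]]
  tape 479 [[0.387, -0.448, 0.065], [0.573, -0.396, 0.144], [0.599, -0.34, 0.15]]<stdin>:12: RuntimeWarning: Mean of empty slice.
  ret = um.true_divide(
```

Call:
{"fn": "move_arm", "kwargs": {
  "motion": [
    [0,0,-0.3,0.05,0,0],
    [0,0,-0.3,0.1,0,0]
  ]
}}

```text
time: 0.35
tool_pos: [0.1536, -0.5025, 0.2594]
tool_rot: [-2.827, 0.001, 0.297]
contact_force: [0.3, -1.5, -1.1]
opening: 0.0919
grip_force: 0.0
```

```bash
python3 -c "
from h import *
s=robot.observe();print(s['time'],s['qpos'],s['tool_pos'],s['tool_rot']);print(T_tool(s))"
```

```text
0.35 [-1.39654787  0.51696048  1.19937078 -0.03900877  1.73705853 -0.12264677] [ 0.1536034  -0.50246373  0.25938564] [-2.82738566e+00  7.81942555e-04  2.96609816e-01]
[[ 9.56332573e-01  2.77739132e-01 -9.10438627e-02  1.53603400e-01]
 [ 2.92279659e-01 -9.09583132e-01  2.95349160e-01 -5.02463729e-01]
 [-7.81942475e-04 -3.09062291e-01 -9.51041476e-01  2.59385643e-01]
 [ 0.00000000e+00  0.00000000e+00  0.00000000e+00  1.00000000e+00]]
```

```bash
cat > plan.py <<'E'
from h import *
RO=lambda a,ax:R.from_euler(ax,a)
def wristR(q): return RO(q[0],'z')*RO(q[1]+q[2],'y')*RO(q[3],'z')*RO(q[4],'y')*RO(q[5]+np.pi/2,'z')
def wrist_ang(Rt,q1,s):
    M=(RO(q1,'z')*RO(s,'y')).inv()*Rt
    a=M.as_euler('ZYZ'); a[2]-=np.pi/2
    sols=[a,np.array([a[0]+np.pi,-a[1],a[2]+np.pi])]
    return [(x+np.pi)%(2*np.pi)-np.pi for x in sols]
def mk(d_yaw,below,flip=1):
    """tool pointing: horizontal heading d_yaw, `below` rad under horizontal (may exceed pi/2); y_t horizontal"""
    d=np.array([np.cos(d_yaw),np.sin(d_yaw),0]);z=np.cos(below)*d-np.sin(below)*np.array([0,0,1.])
    y=flip*np.array([-np.sin(d_yaw),np.cos(d_yaw),0]);x=np.cross(y,z)
    return R.from_matrix(np.c_[x,y,z])
def chain(P0,R0,way,dec=3):
    """way: list of (pos,R,nrows); prints calls"""
    for pos,Rt,n in way:
        sh=R0.inv().apply(np.array(pos)-P0)/.1; rv=(R0.inv()*Rt).as_rotvec()/np.pi
        row=np.round(np.r_[sh,rv],dec); print(row.tolist(),'x',n,'ANG%.0f'%np.degrees(np.linalg.norm(row[3:])*np.pi),'!!' if abs(row).max()>1 else '')
        P0=P0+R0.apply(row[:3]*.1); R0=R0*R.from_rotvec(row[3:]*np.pi)
    return P0,R0
def here():
    s=robot.observe();return np.array(s['tool_pos']),R.from_euler('xyz',s['tool_rot']),s
E
python3 - <<'E'
from plan import *
P,Rr,s=here();print(wristR(s['qpos']).as_matrix().round(3));print(Rr.as_matrix().round(3))
for f in(1,-1):
  for dy in (-90,-110,-130):
    print(f,dy,[w.round(2) for w in wrist_ang(mk(np.radians(dy),np.radians(35),f),.65,1.9)])
  for dy in (-90,-110,-130):
    print('pour',f,dy,[[w.round(2) for w in wrist_ang(mk(np.radians(dy),np.radians(b),f),.0,1.8)][0:2] for b in (35,100,145)])
E
```

```text
[[ 0.956  0.278 -0.091]
 [ 0.292 -0.91   0.295]
 [-0.001 -0.309 -0.951]]
[[ 0.956  0.278 -0.091]
 [ 0.292 -0.91   0.295]
 [-0.001 -0.309 -0.951]]
1 -90 [array([-0.75,  1.86,  0.67]), array([ 2.39, -1.86, -2.47])]
1 -110 [array([-0.52,  2.06,  0.95]), array([ 2.62, -2.06, -2.19])]
1 -130 [array([-0.22,  2.18,  1.31]), array([ 2.92, -2.18, -1.83])]
pour 1 -90 [[array([-0.97,  1.44,  0.19]), array([ 2.17, -1.44, -2.95])], [array([ 0.18,  1.35, -0.04]), array([-2.96, -1.35,  3.1 ])], [array([ 0.97,  1.44, -0.19]), array([-2.17, -1.44,  2.95])]]
pour 1 -110 [[array([-0.89,  1.71,  0.39]), array([ 2.25, -1.71, -2.75])], [array([0.17, 1.29, 0.31]), array([-2.97, -1.29, -2.84])], [array([1.  , 1.16, 0.01]), array([-2.14, -1.16, -3.14])]]
pour 1 -130 [[array([-0.75,  1.96,  0.63]), array([ 2.4 , -1.96, -2.51])], [array([0.14, 1.23, 0.66]), array([-3.  , -1.23, -2.48])], [array([0.96, 0.87, 0.23]), array([-2.18, -0.87, -2.91])]]
-1 -90 [array([-0.75,  1.86, -2.47]), array([ 2.39, -1.86,  0.67])]
-1 -110 [array([-0.52,  2.06, -2.19]), array([ 2.62, -2.06,  0.95])]
-1 -130 [array([-0.22,  2.18, -1.83]), array([ 2.92, -2.18,  1.31])]
pour -1 -90 [[array([-0.97,  1.44, -2.95]), array([ 2.17, -1.44,  0.19])], [array([0.18, 1.35, 3.1 ]), array([-2.96, -1.35, -0.04])], [array([0.97, 1.44, 2.95]), array([-2.17, -1.44, -0.19])]]
pour -1 -110 [[array([-0.89,  1.71, -2.75]), array([ 2.25, -1.71,  0.39])], [array([ 0.17,  1.29, -2.84]), array([-2.97, -1.29,  0.31])], [array([ 1.  ,  1.16, -3.14]), array([-2.14, -1.16,  0.01])]]
pour -1 -130 [[array([-0.75,  1.96, -2.51]), array([ 2.4 , -1.96,  0.63])], [array([ 0.14,  1.23, -2.48]), array([-3.  , -1.23,  0.66])], [array([ 0.96,  0.87, -2.91]), array([-2.18, -0.87,  0.23])]]
```

Run:
```python
from plan import *
P,R0,s=here()
Rt=mk(np.radians(-110),np.radians(35))
from scipy.spatial.transform import Slerp
pts=[(.23,-.46,.34),(.31,-.38,.40),(.38,-.29,.42),(.43,-.20,.42),(.46,-.10,.42),(.47,0,.42),(.47,.1,.42),(.48,.2,.40),(.51,.29,.36),(.54,.36,.28),(.565,.405,.19)]
sl=Slerp([0,1],R.concatenate([RO(0,'z')*R0,Rt]))
way=[(p,sl(min(1,(i+1)/9)),2) for i,p in enumerate(pts)]
chain(P,R0,way,2)
print((R0.inv()*Rt).magnitude()*57.3)
```

```text
[0.85, -0.42, -0.71, -0.03, -0.04, -0.03] x 2 ANG10 
[1.0, -0.55, -0.59, -0.02, -0.03, -0.02] x 2 ANG7 
[0.99, -0.51, -0.3, -0.03, -0.04, -0.03] x 2 ANG10 
[0.89, -0.47, -0.22, -0.02, -0.04, -0.02] x 2 ANG9 
[0.8, -0.6, -0.3, -0.03, -0.03, -0.03] x 2 ANG9 
[0.7, -0.63, -0.36, -0.02, -0.04, -0.02] x 2 ANG9 
[0.62, -0.64, -0.45, -0.03, -0.03, -0.03] x 2 ANG9 
[0.81, -0.45, -0.45, -0.02, -0.04, -0.02] x 2 ANG9 
[0.92, -0.15, -0.44, -0.03, -0.04, -0.03] x 2 ANG10 
[1.09, 0.05, -0.17, 0.0, 0.0, 0.0] x 2 ANG0 !!
[1.03, 0.09, 0.09, 0.0, 0.0, 0.0] x 2 ANG0 !!
82.4924042888319
```

Call:
{"fn": "move_arm", "kwargs": {
  "motion": [
    [0.85,-0.42,-0.71,-0.03,-0.04,-0.03],
    [0.85,-0.42,-0.71,-0.03,-0.04,-0.03]
  ],
  "fingers": 1
}}

```text
time: 0.6
tool_pos: [0.2314, -0.4592, 0.3347]
tool_rot: [-2.909, 0.096, 0.424]
contact_force: [0.9, 0.1, 0.8]
opening: 0.0918
grip_force: 0.0
```

Call:
{"fn": "move_arm", "kwargs": {
  "motion": [
    [1.0,-0.55,-0.59,-0.02,-0.03,-0.02],
    [1.0,-0.55,-0.59,-0.02,-0.03,-0.02],
    [1.0,-0.55,-0.59,-0.02,-0.03,-0.02]
  ]
}}

```text
time: 0.98
tool_pos: [0.3126, -0.3775, 0.3993]
tool_rot: [-2.972, 0.175, 0.507]
contact_force: [-0.2, 0.6, 0.8]
opening: 0.092
grip_force: 0.0
```

Call:
{"fn": "move_arm", "kwargs": {
  "motion": [
    [0.99,-0.51,-0.3,-0.03,-0.04,-0.03],
    [0.99,-0.51,-0.3,-0.03,-0.04,-0.03]
  ]
}}

```text
time: 1.23
tool_pos: [0.3796, -0.2889, 0.4171]
tool_rot: [-3.035, 0.289, 0.616]
contact_force: [0.8, -0.6, 0.3]
opening: 0.0917
grip_force: 0.0
```

Call:
{"fn": "move_arm", "kwargs": {
  "motion": [
    [0.89,-0.47,-0.22,-0.02,-0.04,-0.02],
    [0.89,-0.47,-0.22,-0.02,-0.04,-0.02]
  ]
}}

```text
time: 1.48
tool_pos: [0.4309, -0.1973, 0.4167]
tool_rot: [-3.07, 0.41, 0.7]
contact_force: [0.3, -0.5, -0.4]
opening: 0.092
grip_force: 0.0
```

Call:
{"fn": "move_arm", "kwargs": {
  "motion": [
    [0.8,-0.6,-0.3,-0.03,-0.03,-0.03],
    [0.8,-0.6,-0.3,-0.03,-0.03,-0.03]
  ]
}}

```text
time: 1.72
tool_pos: [0.46, -0.0974, 0.4163]
tool_rot: [-3.116, 0.5, 0.809]
contact_force: [0.0, -0.0, 0.7]
opening: 0.0921
grip_force: 0.0
```

Call:
{"fn": "move_arm", "kwargs": {
  "motion": [
    [0.7,-0.63,-0.36,-0.02,-0.04,-0.02],
    [0.7,-0.63,-0.36,-0.02,-0.04,-0.02]
  ]
}}

```text
time: 1.98
tool_pos: [0.4702, 0.003, 0.4149]
tool_rot: [-3.137, 0.627, 0.886]
contact_force: [0.6, 0.5, -0.6]
opening: 0.0915
grip_force: 0.0
```

Call:
{"fn": "move_arm", "kwargs": {
  "motion": [
    [0.62,-0.64,-0.45,-0.03,-0.03,-0.03],
    [0.62,-0.64,-0.45,-0.03,-0.03,-0.03]
  ]
}}

```text
time: 2.22
tool_pos: [0.4693, 0.1028, 0.4156]
tool_rot: [3.125, 0.722, 1.006]
contact_force: [0.3, -1.2, 0.0]
opening: 0.092
grip_force: 0.0
```

Call:
{"fn": "move_arm", "kwargs": {
  "motion": [
    [0.81,-0.45,-0.45,-0.02,-0.04,-0.02],
    [0.81,-0.45,-0.45,-0.02,-0.04,-0.02]
  ]
}}

```text
time: 2.48
tool_pos: [0.4798, 0.2032, 0.3941]
tool_rot: [3.124, 0.851, 1.091]
contact_force: [0.5, -0.2, 0.4]
opening: 0.0915
grip_force: 0.0
```

Call:
{"fn": "move_arm", "kwargs": {
  "motion": [
    [0.92,-0.15,-0.44,-0.03,-0.04,-0.03],
    [0.92,-0.15,-0.44,-0.03,-0.04,-0.03]
  ]
}}

```text
time: 2.72
tool_pos: [0.5094, 0.2934, 0.3533]
tool_rot: [-3.131, 0.979, 1.246]
contact_force: [0.5, 0.9, 0.7]
opening: 0.0916
grip_force: 0.0
```

Run:
```python
from plan import *
P,R0,s=here();print(s['time'],P,s['qpos'].round(2))
Rt=mk(np.radians(-110),np.radians(35)); print((R0.inv()*Rt).magnitude()*57.3)
t=Rt.as_matrix()[:,2];g=np.array([.520,.279,.031])+.015*t;print(g)
chain(P,R0,[((.535,.345,.29),Rt,3),((.560,.39,.20),Rt,2)],2)
```

```text
2.725 [0.50938552 0.29344387 0.35333959] [ 0.64  0.98  0.39 -0.84  2.47  0.49]
1.4654643133027605
[0.5157975  0.26745373 0.02239635]
[0.84, 0.08, -0.12, 0.0, 0.01, 0.0] x 3 ANG2 
[1.03, 0.09, 0.11, 0.0, -0.0, 0.0] x 2 ANG0 !!
```

Call:
{"fn": "move_arm", "kwargs": {
  "motion": [
    [0.84,0.08,-0.12,0,0.01,0],
    [0.84,0.08,-0.12,0,0.01,0],
    [0.84,0.08,-0.12,0,0.01,0]
  ]
}}

```text
time: 3.1
tool_pos: [0.535, 0.3403, 0.2886]
tool_rot: [-3.131, 0.949, 1.242]
contact_force: [1.0, 0.4, 0.3]
opening: 0.092
grip_force: 0.0
```

Call:
{"fn": "move_arm", "kwargs": {
  "motion": [
    [0.9,0.08,0.1,0,0,0],
    [0.9,0.08,0.1,0,0,0],
    [0.9,0.08,0.1,0,0,0]
  ]
}}

```text
time: 3.48
tool_pos: [0.5423, 0.3652, 0.2112]
tool_rot: [3.134, 0.933, 1.233]
contact_force: [0.3, 0.2, 0.1]
opening: 0.0919
grip_force: 0.0
```

Run:
```python
from plan import *
P,R0,s=here();print(s['time'],P,s['qpos'].round(2))
c,p,E,f=grab('wrist');save('wrist1.png',c['image'],1.5)
m=(abs(p[...,2]-.057)<.004)&(p[...,0]>.45)&(p[...,0]<.6)&(p[...,1]>.2)&(p[...,1]<.34)
w=p[m];print(len(w),cv2.minEnclosingCircle(w[:,:2].astype(np.float32)), np.median(p[(p[...,2]<.01)&(p[...,2]>-.01)][:,2]))
Rt=mk(np.radians(-110),np.radians(35));t=Rt.as_matrix()[:,2];g=np.array([.520,.279,.031])+.015*t
chain(P,R0,[(g-.09*t,Rt,3),(g,Rt,6)],2)
```

```text
3.475 [0.54230317 0.36521642 0.21122301] [ 0.68  1.3   0.04 -0.79  2.5   0.54]
937 ((0.5191416144371033, 0.28023985028266907), 0.03648396581411362) 0.000489865857190977
[0.94, 0.07, 1.04, 0.01, -0.01, 0.0] x 3 ANG3 !!
[0.0, 0.02, 0.9, -0.0, 0.0, 0.0] x 6 ANG0
```

View pics/wrist1.png

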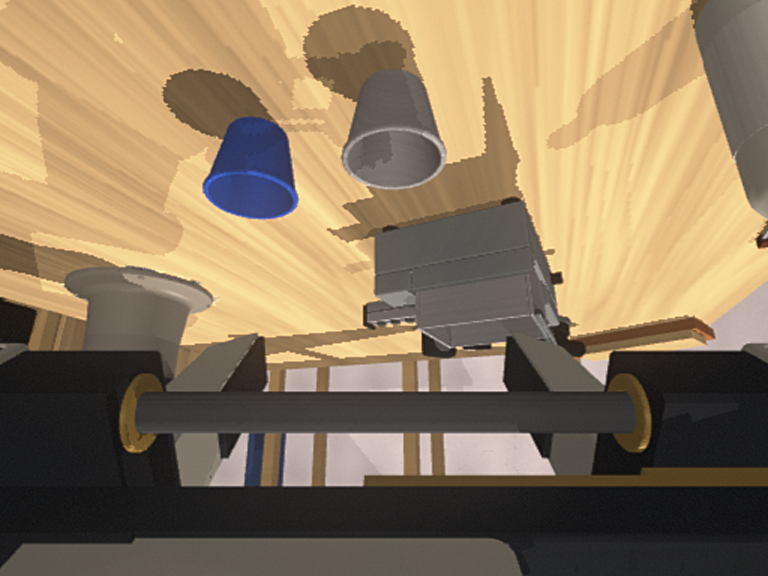

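The wrist view shows the steel cup at (393,130), right of the blue one at (253,168). Its rim fits at (0.519, 0.280), which agrees with the side camera. The arm is nearly stretched, so I fit its kinematics before choosing the approach.

```bash
cat > kin.py <<'E'
from plan import *
from scipy.optimize import least_squares
Q=[[-1.41997065,.342633716,1.52491724,-2.9e-5,1.27537818,-.146019],[-1.39654787,.51696048,1.19937078,-.03900877,1.73705853,-.12264677]]
X=[[.15351401,-.50168203,.22612597],[.1536034,-.50246373,.25938564]]
def wc(p,q):
    a1,d1,L2,L3,dl,Lt=p;q1,q2,q3=q[:3]
    r=a1+L2*np.sin(q2)+L3*np.sin(q2+q3+dl);z=d1+L2*np.cos(q2)+L3*np.cos(q2+q3+dl)
    return np.array([r*np.cos(q1),r*np.sin(q1),z])
def fk(p,q): return wc(p,q)+p[5]*wristR(q).as_matrix()[:,2]
def ik(p,pos,Rt):
    c=pos-p[5]*Rt.as_matrix()[:,2];q1=np.arctan2(c[1],c[0]);r=np.hypot(c[0],c[1])-p[0];z=c[2]-p[1]
    D=np.hypot(r,z);cb=(D*D-p[2]**2-p[3]**2)/(2*p[2]*p[3])
    if abs(cb)>1: return None
    b=np.arccos(cb);q2=np.arctan2(r,z)-np.arctan2(p[3]*np.sin(b),p[2]+p[3]*np.cos(b));q3=b-p[4]
    return np.r_[q1,q2,q3,wrist_ang(Rt,q1,q2+q3)[0]]
E
python3 - <<'E'
from kin import *
P,R0,s=here();print(s['qpos'],P)
Q.append(s['qpos']);X.append(P)
Q.append([.64,.98,.39,-.84,2.47,.49]);X.append([.50938552,.29344387,.35333959])
W=[1,1,1,.15]
best=None
for a1 in(0,.05,.15):
  r=least_squares(lambda p:np.concatenate([w*(fk(p,q)-x) for w,q,x in zip(W,Q,X)])*1000,[a1,.35,.35,.35,0,.25],bounds=([-.05,.1,.2,.2,-.3,.05],[.25,.6,.6,.6,.3,.5]))
  print(r.cost,r.x.round(4)); 
  if best is None or r.cost<best.cost:best=r
np.save('kin.npy',best.x);p=best.x
for al in (35,40,45,50):
  for dy in (-90,-110,-130,-150):
    Rt=mk(np.radians(dy),np.radians(al));t=Rt.as_matrix()[:,2];g=np.array([.5195,.2795,.031])+.015*t
    print(al,dy,[(None if (k:=ik(p,g-b*t,Rt)) is None else k.round(2).tolist()) for b in (0,.1)])
E
```

```text
[ 0.68310078  1.29777103  0.03649946 -0.79116087  2.49896138  0.5397028 ] [0.54246092 0.36517094 0.21318953]
5505.972102565061 [ 0.0529  0.1     0.3709  0.3426 -0.0433  0.1357]
5505.972102565608 [ 0.0529  0.1     0.3709  0.3426 -0.0433  0.1357]
5505.97210256503 [ 0.0529  0.1     0.3709  0.3426 -0.0433  0.1357]
35 -90 [[0.63, 1.0, 1.24, -0.72, 1.59, 0.88], [0.73, 1.05, 0.94, -0.69, 1.84, 0.78]]
35 -110 [[0.59, 1.06, 1.11, -0.52, 1.79, 1.05], [0.66, 1.21, 0.62, -0.54, 2.12, 0.92]]
35 -130 [[0.55, 1.1, 1.02, -0.28, 1.94, 1.28], [0.58, 1.4, 0.23, -0.36, 2.42, 1.12]]
35 -150 [[0.5, 1.12, 0.99, -0.02, 2.0, 1.55], None]
40 -90 [[0.62, 0.98, 1.26, -0.67, 1.53, 0.87], [0.71, 1.01, 0.97, -0.63, 1.77, 0.79]]
40 -110 [[0.59, 1.03, 1.14, -0.48, 1.72, 1.05], [0.65, 1.15, 0.7, -0.48, 2.03, 0.95]]
40 -130 [[0.54, 1.07, 1.06, -0.26, 1.85, 1.28], [0.58, 1.28, 0.43, -0.29, 2.26, 1.19]]
40 -150 [[0.5, 1.09, 1.02, -0.02, 1.9, 1.55], [0.5, 1.37, 0.25, -0.03, 2.4, 1.54]]
45 -90 [[0.61, 0.95, 1.28, -0.62, 1.46, 0.86], [0.7, 0.97, 1.01, -0.58, 1.7, 0.78]]
45 -110 [[0.58, 1.01, 1.17, -0.44, 1.64, 1.05], [0.64, 1.09, 0.77, -0.43, 1.94, 0.97]]
45 -130 [[0.54, 1.04, 1.09, -0.24, 1.76, 1.29], [0.57, 1.2, 0.56, -0.25, 2.13, 1.22]]
45 -150 [[0.5, 1.06, 1.06, -0.02, 1.81, 1.55], [0.5, 1.25, 0.45, -0.02, 2.22, 1.54]]
50 -90 [[0.6, 0.93, 1.3, -0.57, 1.39, 0.85], [0.68, 0.93, 1.06, -0.52, 1.64, 0.78]]
50 -110 [[0.57, 0.98, 1.2, -0.4, 1.55, 1.05], [0.63, 1.03, 0.85, -0.38, 1.85, 0.98]]
50 -130 [[0.54, 1.01, 1.13, -0.21, 1.66, 1.29], [0.57, 1.12, 0.68, -0.22, 2.01, 1.24]]
50 -150 [[0.5, 1.02, 1.11, -0.02, 1.71, 1.55], [0.5, 1.16, 0.6, -0.02, 2.08, 1.54]]
```

Run:
```python
from kin import *
P,R0,s=here()
Q.append(s['qpos']);X.append(P)
Q.append([.64,.98,.39,-.84,2.47,.49]);X.append([.50938552,.29344387,.35333959])
W=[1,1,1,.15]
best=None
for a1 in(0,.1):
 for dl in(-1.2,-.5,0,.5,1.2):
  for L in (.3,.5):
   r=least_squares(lambda p:np.concatenate([w*(fk(p,q)-x) for w,q,x in zip(W,Q,X)])*1000,[a1,.35,L,L,dl,.2],bounds=([-.3,0,.1,.1,-2,.02],[.3,.8,.8,.8,2,.6]))
   if best is None or r.cost<best.cost:best=r
p=best.x;print(best.cost,p.round(4),best.fun.round(1))
np.save('kin.npy',p)
for al in (35,45):
  for dy in (-90,-110,-130):
    Rt=mk(np.radians(dy),np.radians(al));t=Rt.as_matrix()[:,2];g=np.array([.5195,.2795,.031])+.015*t
    print(al,dy,[(None if (k:=ik(p,g-b*t,Rt)) is None else k.round(2).tolist()) for b in (0,.1)])
```

```text
5505.149150445362 [ 0.0334  0.0814  0.3806  0.3564 -0.0774  0.1353] [-77.   -1.5   0.9 -65.9 -25.9  -0.1  -4.3  -1.6   0.1   1.3   2.1  -5.7]
35 -90 [[0.63, 0.96, 1.27, -0.72, 1.59, 0.88], [0.72, 1.03, 0.97, -0.69, 1.83, 0.79]]
35 -110 [[0.59, 1.02, 1.15, -0.52, 1.79, 1.05], [0.66, 1.18, 0.67, -0.53, 2.11, 0.93]]
35 -130 [[0.55, 1.07, 1.06, -0.28, 1.93, 1.28], [0.58, 1.34, 0.33, -0.35, 2.38, 1.15]]
45 -90 [[0.61, 0.92, 1.31, -0.62, 1.46, 0.86], [0.7, 0.94, 1.04, -0.58, 1.7, 0.78]]
45 -110 [[0.58, 0.97, 1.2, -0.44, 1.63, 1.06], [0.64, 1.06, 0.81, -0.43, 1.93, 0.97]]
45 -130 [[0.54, 1.01, 1.13, -0.24, 1.75, 1.29], [0.57, 1.17, 0.61, -0.25, 2.12, 1.22]]
```

```bash
cat >> kin.py <<'E'
def wc(p,q):
    a1,d1,L2,L3,dl,Lt,e,b=p;q1,q2,q3,q4=q[:4]
    r=a1+L2*np.sin(q2)+L3*np.sin(q2+q3+dl);z=d1+L2*np.cos(q2)+L3*np.cos(q2+q3+dl)
    return RO(q1,'z').apply([r,b,z])+(RO(q1,'z')*RO(q2+q3,'y')*RO(q4,'z')).apply([0,e,0])
lo=np.array([-2.53,-.77,.04,-1,.28,-3.11]);hi=np.array([2.53,2.02,2.7,4.14,2.66,3.11])
def ik(p,pos,Rt,q0=None):
    best=None
    for s0 in ([q0] if q0 is not None else [[.6,1,1,-.5,1.8,.9],[0,.6,1.4,.5,1.3,0]]):
        f=lambda q:np.r_[(fk(p,q)-pos)*10,(Rt.inv()*wristR(q)).as_rotvec()]
        r=least_squares(f,np.clip(s0,lo+.01,hi-.01),bounds=(lo,hi))
        if best is None or r.cost<best.cost:best=r
    return best.x,np.sqrt(2*best.cost)
E
python3 - <<'E'
from kin import *
P,R0,s=here()
Q.append(s['qpos']);X.append(P)
Q.append([.64,.98,.39,-.84,2.47,.49]);X.append([.50938552,.29344387,.35333959])
W=[1,1,1,.2]
best=None
for a1 in(0,.1):
 for dl in(-.5,0,.5):
  for L in (.3,.5):
   r=least_squares(lambda p:np.r_[np.concatenate([w*(fk(p,q)-x) for w,q,x in zip(W,Q,X)])*1000,p[7]*10,p[4]*3,p[0]*3],[a1,.35,L,L,dl,.2,.07,0],bounds=([-.3,0,.1,.1,-2,.02,-.2,-.2],[.3,.8,.8,.8,2,.6,.2,.2]))
   if best is None or r.cost<best.cost:best=r
p=best.x;print(best.cost,p.round(4),best.fun.round(1))
np.save('kin.npy',p)
for al in (35,45):
  for dy in (-90,-110,-130):
    Rt=mk(np.radians(dy),np.radians(al));t=Rt.as_matrix()[:,2];g=np.array([.5195,.2795,.031])+.015*t
    print(al,dy,[ [x.round(2).tolist(),round(e,3)] for b in (0,.1) for x,e in [ik(p,g-b*t,Rt)]])
E
```

```text
0.46560057717979475 [0.0033 0.2281 0.4999 0.3821 0.1286 0.3151 0.0039 0.0724] [-0.1  0.1  0.   0.1 -0.1 -0.  -0.1 -0.  -0.   0.4 -0.2  0.1  0.7  0.4
  0. ]
35 -90 [[[0.69, 1.1, 1.06, -0.69, 1.69, 0.87], np.float64(0.0)], [[0.77, 1.14, 0.78, -0.68, 1.92, 0.77], np.float64(0.0)]]
35 -110 [[[0.61, 1.19, 0.83, -0.53, 1.93, 0.98], np.float64(0.0)], [[0.66, 1.32, 0.35, -0.59, 2.25, 0.82], np.float64(0.0)]]
35 -130 [[[0.51, 1.27, 0.65, -0.35, 2.13, 1.17], np.float64(0.0)], [[0.55, 1.44, 0.04, -0.46, 2.47, 0.99], np.float64(0.082)]]
45 -90 [[[0.65, 1.0, 1.16, -0.6, 1.53, 0.85], np.float64(0.0)], [[0.73, 1.01, 0.93, -0.57, 1.76, 0.78], np.float64(0.0)]]
45 -110 [[[0.58, 1.08, 0.97, -0.44, 1.75, 1.0], np.float64(0.0)], [[0.63, 1.14, 0.63, -0.45, 2.03, 0.92], np.float64(0.0)]]
45 -130 [[[0.5, 1.14, 0.83, -0.28, 1.91, 1.2], np.float64(0.0)], [[0.53, 1.26, 0.35, -0.31, 2.26, 1.12], np.float64(0.0)]]
```

```bash
cat > pour.py <<'E'
from kin import *
p=np.load('kin.npy');d=np.radians(-110);a=np.radians(35)
Hc=np.array([.5467,.0371]); yaw=np.radians(7.4)
cup0=np.array([.5193,.2798,.029])
R35=mk(d,a);c_t=R35.inv().apply([0,0,1])
def tcp(mid,tilt):
    Rt=mk(d,a+np.radians(tilt)); return np.array(mid)+.002*Rt.apply(c_t)+.015*Rt.as_matrix()[:,2],Rt
E
python3 - <<'E'
from pour import *
x=lambda dx,dy:Hc+np.array([np.cos(yaw)*dx-np.sin(yaw)*dy,np.sin(yaw)*dx+np.cos(yaw)*dy])
h=x(-.010,.005)
print(h)
q=None
for n,mid,t in [('grasp',cup0,0),('lift',cup0+[0,0,.06],0),('lift2',cup0+[0,0,.14],0),('a',[.53,.2,.22],0),('b',[.535,.12,.24],0),('over',[*h,.25],0),('o40',[*h,.25],40),('o75',[*h,.22],75),('in75',[*h,.142],75),('in95',[*h,.142],95),('in112',[*h,.148],112),('in120',[*h,.148],120)]:
    P1,Rt=tcp(mid,t);qq,e=ik(p,P1,Rt,q);print(n,P1.round(4),qq.round(2),round(e,4));q=qq
P,R0,s=here();P1,Rt=tcp(cup0,0);tt=Rt.as_matrix()[:,2]
chain(P,R0,[(P1-.1*tt+[0,0,.035],Rt,3),(P1-.07*tt,Rt,3),(P1,Rt,6)],2)
E
```

```text
[0.53613931 0.0407704 ]
grasp [0.5151 0.2683 0.0224] [ 0.61  1.19  0.83 -0.53  1.93  0.98] 0.0
lift [0.5151 0.2683 0.0824] [ 0.61  1.12  0.83 -0.55  2.    0.94] 0.0
lift2 [0.5151 0.2683 0.1624] [ 0.61  1.03  0.79 -0.58  2.1   0.86] 0.0
a [0.5258 0.1885 0.2134] [ 0.51  0.89  0.94 -0.64  2.04  0.79] 0.0
b [0.5308 0.1085 0.2334] [ 0.41  0.8   1.08 -0.69  1.95  0.73] 0.0
over [0.5319 0.0292 0.2434] [ 0.3   0.72  1.2  -0.74  1.84  0.68] 0.0
o40 [0.5344 0.0359 0.237 ] [ 0.06  0.43  1.38 -0.24  1.44  0.46] 0.0
o75 [0.5372 0.0438 0.2064] [-0.27  0.34  1.65  0.38  1.15 -0.07] 0.0
in75 [0.5372 0.0438 0.1284] [-0.27  0.44  1.75  0.43  0.97 -0.16] 0.0
in95 [0.5388 0.048  0.1303] [-0.45  0.5   1.83  0.82  1.07 -0.61] 0.0
in112 [0.5398 0.0508 0.1391] [-0.57  0.61  1.87  1.04  1.25 -0.89] 0.0
in120 [0.5402 0.0519 0.1407] [-0.61  0.68  1.88  1.12  1.34 -1.  ] 0.0
[0.68, 0.06, 0.74, 0.01, -0.01, 0.0] x 3 ANG3 
[0.29, 0.01, 0.5, -0.0, 0.0, 0.0] x 3 ANG0 
[-0.0, 0.01, 0.7, -0.0, 0.0, 0.0] x 6 ANG0
```

Call:
{"fn": "move_arm", "kwargs": {
  "motion": [
    [0.68,0.06,0.74,0.01,-0.01,0],
    [0.68,0.06,0.74,0.01,-0.01,0],
    [0.68,0.06,0.74,0.01,-0.01,0]
  ]
}}

```text
time: 3.9
tool_pos: [0.5421, 0.3444, 0.1134]
tool_rot: [-3.116, 0.966, 1.234]
contact_force: [0.3, 0.3, 0.5]
opening: 0.0917
grip_force: 0.0
```

Call:
{"fn": "move_arm", "kwargs": {
  "motion": [
    [0.29,0.01,0.5,0,0,0],
    [0.29,0.01,0.5,0,0,0],
    [0.29,0.01,0.5,0,0,0]
  ]
}}

```text
time: 4.28
tool_pos: [0.5357, 0.3242, 0.0649]
tool_rot: [-3.127, 0.958, 1.226]
contact_force: [-0.3, 1.7, 1.5]
opening: 0.0917
grip_force: 0.0
```

Run:
```python
from pour import *
P,R0,s=here();P1,Rt=tcp(cup0,0);print(s['time'],s['qpos'].round(2),P,P1)
chain(P,R0,[(P1,Rt,6)],2)
c,q,E,f=grab('wrist')
m=(abs(q[...,2]-.057)<.004)&(q[...,0]>.45)&(q[...,0]<.6)&(q[...,1]>.2)&(q[...,1]<.34)
w=q[m];print(len(w),cv2.minEnclosingCircle(w[:,:2].astype(np.float32)))
```

```text
4.275 [ 0.64  1.26  0.53 -0.55  2.15  0.89] [0.53567758 0.32422036 0.06488264] [0.5150975  0.26825373 0.02239635]
[0.0, 0.01, 0.73, -0.0, -0.0, 0.0] x 6 ANG0 
1625 ((0.5391798615455627, 0.2902430295944214), 0.05929156765341759)
```

Call:
{"fn": "move_arm", "kwargs": {
  "motion": [
    [0,0,0.2,0,0,0],
    [0,0,0.4,0,0,0],
    [0,0.01,0.55,0,0,0],
    [0,0.01,0.65,0,0,0],
    [0,0.01,0.72,0,0,0],
    [0,0.01,0.73,0,0,0]
  ]
}}

```text
time: 5.08
tool_pos: [0.5134, 0.2666, 0.0193]
tool_rot: [-3.119, 0.964, 1.233]
contact_force: [-0.3, -0.7, 0.4]
opening: 0.0918
grip_force: 0.0
```

Call:
{"fn": "move_arm", "kwargs": {
  "motion": [
    [0,0,0,0,0,0],
    [0,0,0,0,0,0],
    [0,0,0,0,0,0],
    [0,0,0,0,0,0],
    [0,0,0,0,0,0],
    [0,0,0,0,0,0]
  ],
  "fingers": -1,
  "newtons": 20
}}

```text
time: 5.82
tool_pos: [0.5131, 0.2663, 0.019]
tool_rot: [-3.118, 0.964, 1.233]
contact_force: [1.2, 0.6, 1.1]
opening: 0.0627
grip_force: 19.4
```

Run:
```python
from h import *
c,q,E,f=grab('side');save('side2.png',c['image'][250:384,130:330],3)
```

```text
(no output)
```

View pics/side2.png

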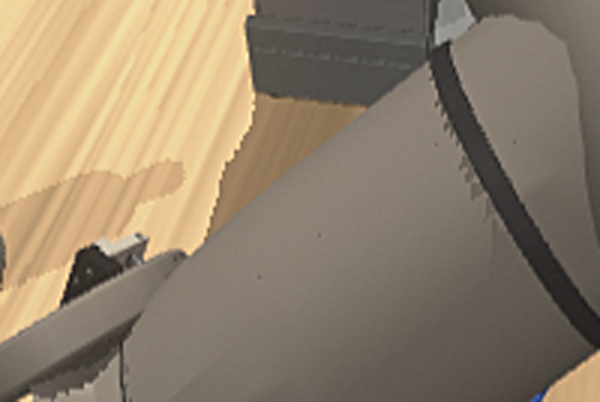

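The side view is blocked by the arm. The grip reads 62.7 mm opening at 19.4 N, so the cup is held. I check clearances of the gripper body and cup for different pour headings.

```bash
cat > pour2.py <<'E'
from kin import *
p=np.load('kin.npy');yaw=np.radians(7.4);Fo=np.array([.5322,-.0102,0]);RF=RO(yaw,'z')
hop=np.array([.0205,.045])
Pg=np.array([.5131,.2663,.0190]);Rg=R.from_euler('xyz',[-3.118,.964,1.233])
cup0=np.array([.5193,.2798,.029])
off=Rg.inv().apply(cup0-Pg) # cup mid in tool
hd0=np.arctan2(*Rg.as_matrix()[[1,0],2])
def tcp(mid,tilt,hd=None):
    """cup mid, tilt deg towards tool heading, tool heading deg at upright"""
    hd=hd0 if hd is None else np.radians(hd)
    ax=np.array([-np.sin(hd),np.cos(hd),0])
    Rt=R.from_rotvec(ax*np.radians(tilt))*RO(hd-hd0,'z')*Rg
    return np.array(mid)-Rt.apply(off),Rt
def feed(w): return RF.inv().apply(np.atleast_2d(w)-Fo)
def world(f): return RF.apply(f)+Fo
g=np.stack(np.meshgrid(np.linspace(-.0375,.0375,9),np.linspace(-.095,.095,21),np.linspace(-.066,-.2,9)),-1).reshape(-1,3)
fg=np.array([[x,s*y,z] for x in(-.0095,0,.0095) for s in(-1,1) for y in(.0315,.051) for z in np.linspace(-.066,0,8)])
cp=np.array([[r*np.cos(t),r*np.sin(t),h] for r,h in((.0245,-.029),(.036,.029),(.030,0)) for t in np.linspace(0,6.28,37)])
def clear(P,Rt,mid):
    def walls(f):  # height above walls/deck or neg
        o=[9]
        wx=abs(f[:,0]-hop[0]);wy=abs(f[:,1]-hop[1])
        on=(wx<.062)&(wy<.056)&~((wx<.054)&(wy<.048)); o+=list(f[on,2]-.125)
        deck=(abs(f[:,0])<.085)&(f[:,1]>-.12)&(f[:,1]<.11)&~((wx<.06)&(wy<.054));o+=list(f[deck,2]-.085)
        return min(o)
    def cov(f):
        k=(f[:,1]>-.014)&(f[:,1]<.104)&(f[:,2]>.12)&(f[:,2]<.268)
        return min([9]+list(.0775+.265*(f[k,2]-.1275)-f[k,0]))
    b=feed(P+Rt.apply(g));fi=feed(P+Rt.apply(fg))
    c=feed(np.array(mid)+Rt.apply(Rg.inv().apply(cp)))
    return [round(v*1000) for v in (walls(b),cov(b),walls(fi),cov(fi),walls(c),cov(c))]
E
python3 - <<'E'
from pour2 import *
print(np.degrees(hd0),off, Rg.as_matrix()[:,1])
for hd in(-110,-125,-140):
  for dx in(-.012,):
    q=None
    for tilt,z in((75,.22),(75,.142),(95,.144),(112,.15)):
        mid=world([hop[0]+dx,hop[1]+.003,z]);P,Rt=tcp(mid,tilt,hd);q,e=ik(p,P,Rt,q)
        print(hd,tilt,z,clear(P,Rt,mid),q.round(2),round(e,3))
E
```

```text
-110.99967582219024 [ 0.00022007  0.00095405 -0.01788103] [ 0.93680231 -0.34960044 -0.01345219]
-110 75 0.22 [127, 29, 75, 39, 85, 57] [-0.26  0.34  1.65  0.38  1.14 -0.09] 0.0
-110 75 0.142 [49, -4, -3, 18, 7, 36] [-0.26  0.44  1.75  0.42  0.96 -0.18] 0.0
-110 95 0.144 [32, 7, -2, 18, 4, 38] [-0.44  0.5   1.84  0.82  1.06 -0.62] 0.0
-110 112 0.15 [20, 16, 12, 21, 8, 41] [-0.56  0.6   1.88  1.04  1.24 -0.9 ] 0.0
-125 75 0.22 [127, 61, 81, 43, 80, 54] [-0.25  0.3   1.72  0.38  1.03  0.16] 0.0
-125 75 0.142 [49, 6, 3, 22, 2, 34] [-0.25  0.4   1.82  0.44  0.85  0.06] 0.0
-125 95 0.144 [32, 28, 11, 22, 4, 35] [-0.44  0.43  1.97  0.96  0.88 -0.54] 0.0
-125 112 0.15 [20, 55, 14, 24, 8, 38] [-0.57  0.53  2.06  1.27  1.07 -0.94] 0.0
-140 75 0.22 [127, 89, 78, 50, 80, 55] [-0.22  0.26  1.77  0.34  0.93  0.45] 0.0
-140 75 0.142 [49, 26, 0, 29, 2, 34] [-0.22  0.37  1.87  0.42  0.73  0.35] 0.0
-140 95 0.144 [32, 56, -2, 28, 10, 34] [-0.4   0.37  2.08  1.14  0.68 -0.46] 0.0
-140 112 0.15 [20, 77, 6, 30, 19, 36] [-0.54  0.47  2.21  1.58  0.91 -1.04] 0.0
```

Run:
```python
from pour2 import *
res=[]
for hd in(-115,-120,-125,-130,-135,-140):
  for dx in(-.016,-.012,-.008,-.004,0):
   for dy in(-.004,0,.004,.008,.012,.016):
    cl=[]
    for tilt,z in((80,.17),(80,.147),(95,.148),(112,.152),(118,.152)):
        mid=world([hop[0]+dx,hop[1]+dy,z]);P,Rt=tcp(mid,tilt,hd);cl.append(clear(P,Rt,mid))
    cl=np.array(cl);res.append((cl.min(),hd,dx,dy,cl.min(0).tolist()))
res.sort(key=lambda r:-r[0])
for r in res[:8]:print(r)
# transit check for best
_,hd,dx,dy,_=res[0];q=None
h=world([hop[0]+dx,hop[1]+dy,0])[:2];print(h)
for mid,t,H in [(cup0,0,None),([.5193,.2798,.10],0,None),([.5193,.2798,.18],0,None),([.50,.21,.24],0,None),([.48,.14,.28],0,None),([.48,.09,.29],20,-115),([.49,.06,.29],40,(hd-115)/2),([*h,.27],60,hd),([*h,.23],80,hd),([*h,.147],80,hd),([*h,.152],112,hd)]:
    P,Rt=tcp(mid,t,H);q,e=ik(p,P,Rt,q);print(np.round(mid,3),t,H,clear(P,Rt,mid),q.round(2),round(e,3))
```

```text
(np.int64(10), -130, -0.008, -0.004, [15, 18, 24, 21, 10, 31])
(np.int64(10), -130, -0.004, -0.004, [15, 14, 24, 17, 10, 27])
(np.int64(10), -130, 0, -0.004, [15, 10, 24, 13, 10, 23])
(np.int64(10), -135, -0.008, -0.004, [15, 29, 15, 23, 10, 31])
(np.int64(10), -135, -0.004, -0.004, [15, 25, 15, 19, 10, 27])
(np.int64(10), -135, 0, -0.004, [15, 21, 15, 15, 10, 23])
(np.int64(9), -130, -0.008, 0, [15, 12, 9, 21, 27, 31])
(np.int64(9), -135, -0.008, 0, [15, 23, 9, 23, 9000, 31])
[0.53931527 0.03206846]
[0.519 0.28  0.029] 0 None [9000, 9000, 9000, 9000, 9000, 9000] [ 0.6   1.2   0.83 -0.52  1.94  0.98] 0.0
[0.519 0.28  0.1  ] 0 None [9000, 9000, 9000, 9000, 9000, 9000] [ 0.6   1.11  0.82 -0.54  2.02  0.93] 0.0
[0.519 0.28  0.18 ] 0 None [9000, 9000, 9000, 9000, 9000, 9000] [ 0.6   1.02  0.78 -0.58  2.12  0.85] 0.0
[0.5  0.21 0.24] 0 None [9000, 9000, 9000, 9000, 9000, 9000] [ 0.54  0.84  1.   -0.61  2.06  0.81] 0.0
[0.48 0.14 0.28] 0 None [9000, 9000, 9000, 9000, 9000, 9000] [ 0.46  0.7   1.17 -0.65  1.99  0.77] 0.0
[0.48 0.09 0.29] 20 -115 [187, 9000, 160, 9000, 130, 126] [ 0.29  0.5   1.3  -0.45  1.76  0.72] 0.0
[0.49 0.06 0.29] 40 -122.5 [202, 9000, 185, 9000, 127, 118] [ 0.09  0.36  1.4  -0.21  1.55  0.67] 0.0
[0.539 0.032 0.27 ] 60 -130 [190, 9000, 164, 56, 140, 64] [-0.12  0.32  1.49  0.07  1.29  0.54] 0.0
[0.539 0.032 0.23 ] 80 -130 [133, 104, 111, 43, 93, 53] [-0.3   0.27  1.76  0.48  0.99  0.14] 0.0
[0.539 0.032 0.147] 80 -130 [50, 18, 28, 21, 10, 31] [-0.3   0.39  1.87  0.57  0.8  -0.  ] 0.0
[0.539 0.032 0.152] 112 -130 [22, 64, 25, 22, 17, 34] [-0.57  0.51  2.09  1.34  1.02 -0.95] 0.0
```

Run:
```python
from pour2 import *
P,R0,s=here();print(P)
h=world([hop[0]-.008,hop[1]-.003,0])[:2]
W=[([.5193,.2798,.10],0,None),([.512,.255,.18],0,None),([.50,.20,.24],0,None),([.485,.13,.28],0,None),([.48,.09,.29],20,-115),([.49,.06,.29],40,-122.5),([.52,.04,.28],60,-130),([*h,.23],80,-130)]
chain(P,R0,[(*tcp(*w),4) for w in W],2)
```

```text
[0.51311809 0.26638094 0.01905886]
[-0.58, -0.01, -0.4, 0.0, 0.0, 0.0] x 4 ANG0 
[-0.81, 0.01, -0.25, 0.0, 0.0, 0.0] x 4 ANG0 
[-0.81, 0.07, 0.12, 0.0, 0.0, 0.0] x 4 ANG0 
[-0.73, 0.1, 0.35, 0.0, 0.0, 0.0] x 4 ANG0 
[-0.25, 0.08, 0.25, 0.01, 0.11, 0.02] x 4 ANG20 
[-0.12, 0.21, 0.13, 0.02, 0.11, 0.04] x 4 ANG21 
[0.08, 0.36, 0.09, 0.01, 0.11, 0.04] x 4 ANG21 
[0.09, 0.2, 0.49, -0.01, 0.11, -0.0] x 4 ANG20
```

Call:
{"fn": "move_arm", "kwargs": {
  "motion": [
    [-0.15,0,-0.1,0,0,0],
    [-0.3,0,-0.2,0,0,0],
    [-0.44,-0.01,-0.3,0,0,0],
    [-0.58,-0.01,-0.4,0,0,0]
  ]
}}

```text
time: 6.38
tool_pos: [0.513, 0.2663, 0.091]
tool_rot: [-3.119, 0.964, 1.233]
contact_force: [0.3, 0.6, -2.4]
opening: 0.0625
grip_force: 19.7
```

Call:
{"fn": "move_arm", "kwargs": {
  "motion": [
    [-0.2,0,-0.06,0,0,0],
    [-0.4,0,-0.12,0,0,0],
    [-0.6,0.01,-0.19,0,0,0],
    [-0.81,0.01,-0.25,0,0,0]
  ]
}}

```text
time: 6.88
tool_pos: [0.5059, 0.2409, 0.1716]
tool_rot: [-3.118, 0.964, 1.233]
contact_force: [-0.4, 0.6, -1.7]
opening: 0.0621
grip_force: 19.7
```

Call:
{"fn": "move_arm", "kwargs": {
  "motion": [
    [-0.2,0.02,0.03,0,0,0],
    [-0.4,0.04,0.06,0,0,0],
    [-0.6,0.05,0.09,0,0,0],
    [-0.81,0.07,0.12,0,0,0]
  ]
}}

```text
time: 7.38
tool_pos: [0.4934, 0.1852, 0.2308]
tool_rot: [-3.117, 0.965, 1.234]
contact_force: [0.3, 0.1, -0.9]
opening: 0.0623
grip_force: 19.7
```

Call:
{"fn": "move_arm", "kwargs": {
  "motion": [
    [-0.18,0.02,0.09,0,0,0],
    [-0.36,0.05,0.18,0,0,0],
    [-0.55,0.08,0.26,0,0,0],
    [-0.73,0.1,0.35,0,0,0]
  ]
}}

```text
time: 7.88
tool_pos: [0.4788, 0.1154, 0.2706]
tool_rot: [-3.118, 0.964, 1.233]
contact_force: [-0.1, -0.2, -1.8]
opening: 0.0624
grip_force: 19.7
```

Call:
{"fn": "move_arm", "kwargs": {
  "motion": [
    [-0.06,0.02,0.06,0,0.03,0],
    [-0.12,0.04,0.12,0.01,0.055,0.01],
    [-0.18,0.06,0.18,0.01,0.08,0.015],
    [-0.25,0.08,0.25,0.01,0.11,0.02]
  ]
}}

```text
time: 8.38
tool_pos: [0.4742, 0.0804, 0.2761]
tool_rot: [3.13, 0.616, 1.141]
contact_force: [-0.8, -0.8, -2.0]
opening: 0.0622
grip_force: 19.6
```

Call:
{"fn": "move_arm", "kwargs": {
  "motion": [
    [-0.03,0.05,0.03,0,0.03,0.01],
    [-0.06,0.1,0.06,0.01,0.055,0.02],
    [-0.09,0.16,0.1,0.015,0.08,0.03],
    [-0.12,0.21,0.13,0.02,0.11,0.04]
  ]
}}

```text
time: 8.88
tool_pos: [0.4862, 0.056, 0.2727]
tool_rot: [3.135, 0.27, 1.005]
contact_force: [-0.6, -0.5, -1.4]
opening: 0.0624
grip_force: 19.5
```

Call:
{"fn": "move_arm", "kwargs": {
  "motion": [
    [0.02,0.09,0.02,0,0.03,0.01],
    [0.04,0.18,0.04,0,0.055,0.02],
    [0.06,0.27,0.07,0.01,0.08,0.03],
    [0.08,0.36,0.09,0.01,0.11,0.04]
  ]
}}

```text
time: 9.38
tool_pos: [0.5196, 0.0411, 0.2619]
tool_rot: [-3.129, -0.076, 0.879]
contact_force: [-0.3, -0.1, -1.0]
opening: 0.0626
grip_force: 19.5
```

Call:
{"fn": "move_arm", "kwargs": {
  "motion": [
    [0.02,0.05,0.12,0,0.03,0],
    [0.04,0.1,0.24,0,0.055,0],
    [0.07,0.15,0.37,0,0.08,0],
    [0.09,0.2,0.49,-0.01,0.11,0],
    [0.09,0.2,0.49,-0.01,0.11,0],
    [0.09,0.2,0.49,-0.01,0.11,0]
  ]
}}

```text
time: 10.12
tool_pos: [0.5429, 0.0391, 0.2142]
tool_rot: [3.121, -0.418, 0.882]
contact_force: [0.4, -0.2, -1.5]
opening: 0.0623
grip_force: 19.4
```

Run:
```python
from pour2 import *
P,R0,s=here();print(s['time'],P,s['qpos'].round(2),s['opening'])
h=world([hop[0]-.008,hop[1]-.003,0])[:2]
c=R0.apply(Rg.inv().apply([0,0,1]));print('tilt',np.degrees(np.arccos(c[2])),'mid',feed(P+R0.apply(off))[0],tcp([*h,.23],80,-130)[0])
W=[([*h,.19],80,-130),([*h,.147],80,-130),([*h,.148],96,-130),([*h,.152],112,-130)]
chain(P,R0,[(*tcp(*w),4) for w in W],3)
a=grab('side');save('pre.png',np.hstack([a[0]['image'][130:300,190:350],grab('scene')[0]['image'][110:280,200:360]]),2.4)
```

```text
10.125 [0.54288409 0.03906169 0.21422793] [-0.29  0.26  1.76  0.46  0.98  0.17] 0.062315579593164805
tilt 79.21902309073938 mid [0.01218546 0.042215   0.23067223] [0.54313394 0.03924297 0.21366353]
[-0.162, -0.007, 0.372, 0.005, 0.004, -0.003] x 4 ANG1 
[-0.179, -0.003, 0.391, 0.0, 0.0, 0.0] x 4 ANG0 
[0.053, 0.001, -0.016, -0.001, 0.089, 0.0] x 4 ANG16 
[0.075, 0.001, -0.036, -0.002, 0.089, 0.0] x 4 ANG16
```

View pics/pre.png

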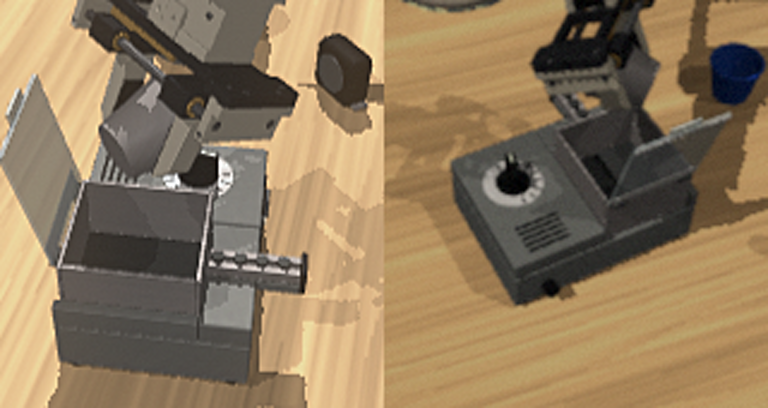

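The cup at (140,130) in the left picture is tipped 79° above the hopper, with clearance from the cover. I descend and then tip.

Call:
{"fn": "move_arm", "kwargs": {
  "motion": [
    [-0.08,0,0.19,0,0,0],
    [-0.16,-0.01,0.37,0.005,0.004,0],
    [-0.25,-0.01,0.57,0.005,0.004,0],
    [-0.31,-0.01,0.7,0.005,0.004,0],
    [-0.34,-0.01,0.76,0.005,0.004,0],
    [-0.34,-0.01,0.76,0.005,0.004,0],
    [-0.34,-0.01,0.76,0.005,0.004,0]
  ]
}}

```text
time: 11.1
tool_pos: [0.5437, 0.0389, 0.1309]
tool_rot: [3.136, -0.433, 0.882]
contact_force: [-0.5, 0.6, -0.9]
opening: 0.0625
grip_force: 19.4
```

Call:
{"fn": "move_arm", "kwargs": {
  "motion": [
    [0.01,0,0,0,0.02,0],
    [0.03,0,-0.01,0,0.045,0],
    [0.04,0,-0.01,0,0.07,0],
    [0.05,0,-0.015,0,0.09,0],
    [0.05,0,-0.015,0,0.09,0]
  ]
}}

```text
time: 11.72
tool_pos: [0.5456, 0.0412, 0.1336]
tool_rot: [3.137, -0.714, 0.881]
contact_force: [-0.6, -0.7, -2.0]
opening: 0.0623
grip_force: 19.4
```

Call:
{"fn": "move_arm", "kwargs": {
  "motion": [
    [0.02,0,-0.01,0,0.02,0],
    [0.04,0,-0.02,0,0.045,0],
    [0.06,0,-0.03,0,0.07,0],
    [0.075,0,-0.036,0,0.09,0],
    [0.075,0,-0.036,0,0.09,0],
    [0.075,0,-0.036,0,0.09,0],
    [0.075,0,-0.036,0,0.09,0],
    [0.075,0,-0.036,0,0.09,0],
    [0.075,0,-0.036,0,0.09,0]
  ]
}}

```text
time: 12.85
tool_pos: [0.5478, 0.0447, 0.1414]
tool_rot: [3.134, -0.997, 0.886]
contact_force: [-0.5, -0.8, -2.0]
opening: 0.0624
grip_force: 19.4
```

Run:
```python
from pour2 import *
P,R0,s=here();print(s['time'],s['contact_force'],s['opening'])
c=R0.apply(Rg.inv().apply([0,0,1]));print('tilt',np.degrees(np.arccos(c[2])),'mid',feed(P+R0.apply(off))[0])
a=grab('side');save('p3.png',np.hstack([a[0]['image'][150:270,200:330],grab('scene')[0]['image'][130:250,240:370]]),3)
```

```text
12.85 [-0.48536664 -0.83883137 -1.95359181] 0.062406662910911063
tilt 112.3807215744054 mid [0.01222509 0.04157119 0.15126532]
```

View pics/p3.png

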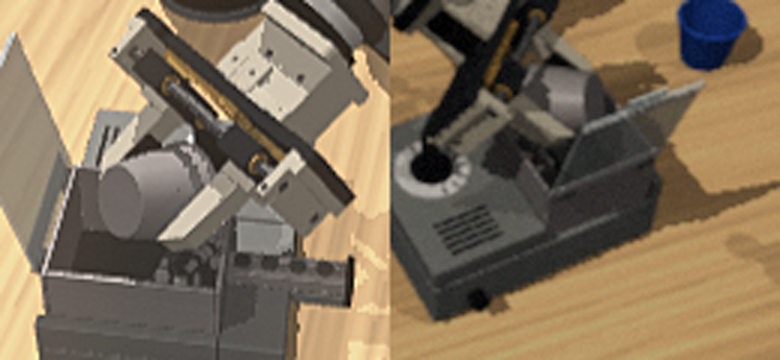

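The left picture shows the cup tipped to 112° inside the hopper, with bolts lying on its floor near (185,268). I tip 8° more with a small jog, then retrace.

Call:
{"fn": "move_arm", "kwargs": {
  "motion": [
    [0.03,0,-0.04,0,0.03,0],
    [0.04,0,-0.06,0,0.05,0],
    [0.02,0,-0.04,0,0.03,0],
    [0.04,0,-0.06,0,0.05,0],
    [0.04,0,-0.06,0,0.05,0],
    [0.04,0,-0.06,0,0.05,0],
    [0.04,0,-0.06,0,0.05,0],
    [0.04,0,-0.06,0,0.05,0]
  ]
}}

```text
time: 13.95
tool_pos: [0.5459, 0.0424, 0.148]
tool_rot: [3.132, -1.154, 0.889]
contact_force: [0.1, 0.7, -2.1]
opening: 0.062
grip_force: 19.4
```

Run:
```python
from pour2 import *
P,R0,s=here();print(s['time'],s['contact_force'],s['opening'])
h=world([hop[0]-.008,hop[1]-.003,0])[:2]
W=[([*h,.150],100,-130),([*h,.148],80,-130),([*h,.23],80,-130),([.515,.04,.27],60,-130),([.49,.06,.29],40,-122.5),([.48,.09,.29],20,-115),([.485,.13,.27],0,None),([.50,.20,.22],0,None),([.512,.255,.15],0,None),([.5193,.2798,.065],0,None),([.5193,.2798,.0295],0,None)]
for w in W: print(clear(*tcp(*w),w[0]),end=' ')
print();chain(P,R0,[(*tcp(*w),4) for w in W],2)
```

```text
13.95 [ 0.12193561  0.74429765 -2.10068309] 0.06195791041267338
[32, 48, 26, 21, 20, 32] [51, 18, 29, 21, 16, 31] [133, 104, 111, 43, 98, 53] [190, 9000, 126, 79, 129, 87] [202, 9000, 185, 9000, 127, 118] [187, 9000, 160, 9000, 130, 126] [9000, 9000, 174, 108, 214, 9000] [9000, 9000, 9000, 9000, 9000, 9000] [9000, 9000, 9000, 9000, 9000, 9000] [9000, 9000, 9000, 9000, 9000, 9000] [9000, 9000, 9000, 9000, 9000, 9000] 
[-0.1, -0.0, 0.05, -0.0, -0.12, -0.0] x 4 ANG22 
[-0.07, -0.0, 0.0, 0.0, -0.11, -0.0] x 4 ANG20 
[0.34, 0.0, -0.74, 0.0, 0.0, -0.0] x 4 ANG0 
[0.02, -0.23, -0.42, 0.0, -0.11, -0.0] x 4 ANG20 
[-0.05, -0.31, -0.21, -0.0, -0.11, -0.04] x 4 ANG21 
[0.13, -0.23, -0.06, -0.02, -0.11, -0.04] x 4 ANG21 
[0.37, -0.11, -0.07, -0.01, -0.11, -0.02] x 4 ANG20 
[0.82, -0.1, -0.28, -0.0, -0.0, 0.0] x 4 ANG0 
[0.89, -0.06, -0.05, -0.0, -0.0, 0.0] x 4 ANG0 
[0.85, 0.0, 0.29, -0.0, -0.0, 0.0] x 4 ANG0 
[0.29, 0.01, 0.2, -0.0, -0.0, 0.0] x 4 ANG0
```

Call:
{"fn": "move_arm", "kwargs": {
  "motion": [
    [-0.03,0,0.01,0,-0.03,0],
    [-0.05,0,0.02,0,-0.06,0],
    [-0.08,0,0.04,0,-0.09,0],
    [-0.1,0,0.05,0,-0.12,0]
  ]
}}

```text
time: 14.45
tool_pos: [0.5461, 0.0427, 0.1368]
tool_rot: [3.136, -0.775, 0.883]
contact_force: [0.1, 0.4, -1.2]
opening: 0.0619
grip_force: 19.4
```

Call:
{"fn": "move_arm", "kwargs": {
  "motion": [
    [-0.02,0,0,0,-0.03,0],
    [-0.04,0,0,0,-0.06,0],
    [-0.06,0,0,0,-0.09,0],
    [-0.07,0,0,0,-0.11,0]
  ]
}}

```text
time: 14.95
tool_pos: [0.543, 0.0393, 0.1322]
tool_rot: [3.137, -0.43, 0.882]
contact_force: [0.3, 0.6, -2.0]
opening: 0.062
grip_force: 19.4
```

Call:
{"fn": "move_arm", "kwargs": {
  "motion": [
    [0.08,0,-0.18,0,0,0],
    [0.17,0,-0.37,0,0,0],
    [0.25,0,-0.55,0,0,0],
    [0.34,0,-0.74,0,0,0]
  ]
}}

```text
time: 15.45
tool_pos: [0.5421, 0.0393, 0.2136]
tool_rot: [3.139, -0.432, 0.881]
contact_force: [0.5, -0.2, -0.8]
opening: 0.0623
grip_force: 19.4
```

Call:
{"fn": "move_arm", "kwargs": {
  "motion": [
    [0,-0.06,-0.1,0,-0.03,0],
    [0.01,-0.12,-0.21,0,-0.06,0],
    [0.01,-0.18,-0.32,0,-0.09,0],
    [0.02,-0.23,-0.42,0,-0.11,0]
  ]
}}

```text
time: 15.95
tool_pos: [0.5143, 0.042, 0.2526]
tool_rot: [3.138, -0.084, 0.88]
contact_force: [-0.1, 0.4, -1.6]
opening: 0.0624
grip_force: 19.5
```

Run:
```python
from pour2 import *
P,R0,s=here();print(s['time'],s['opening'])
a=grab('side');im=a[0]['image']
save('p4.png',np.hstack([cv2.resize(im[205:265,205:290],None,fx=5,fy=5,interpolation=cv2.INTER_CUBIC),cv2.resize(im[130:230,200:285],None,fx=4.25,fy=3,interpolation=cv2.INTER_CUBIC)]) if 0 else cv2.resize(im[140:270,195:325],None,fx=4.5,fy=4.5,interpolation=cv2.INTER_CUBIC))
```

```text
15.95 0.06237637297098328
```

View pics/p4.png

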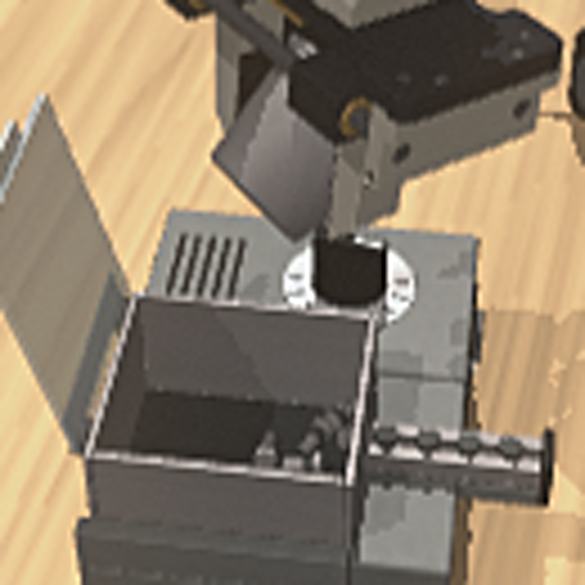

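Several bolts are heaped in the hopper corner near (300,440), and none are visible on the deck. I return the cup and check its interior once it stands on the bench.

Call:
{"fn": "move_arm", "kwargs": {
  "motion": [
    [-0.01,-0.08,-0.05,0,-0.03,-0.01],
    [-0.02,-0.16,-0.1,0,-0.06,-0.02],
    [-0.04,-0.23,-0.16,0,-0.09,-0.03],
    [-0.05,-0.31,-0.21,0,-0.11,-0.04]
  ]
}}

```text
time: 16.5
tool_pos: [0.4863, 0.0566, 0.2721]
tool_rot: [-3.132, 0.261, 1.008]
contact_force: [-0.1, -0.7, -1.0]
opening: 0.0619
grip_force: 19.5
```

Call:
{"fn": "move_arm", "kwargs": {
  "motion": [
    [0.03,-0.06,-0.01,0,-0.03,-0.01],
    [0.06,-0.12,-0.03,-0.01,-0.06,-0.02],
    [0.1,-0.18,-0.04,-0.01,-0.09,-0.03],
    [0.13,-0.23,-0.06,-0.02,-0.11,-0.04]
  ]
}}

```text
time: 17.0
tool_pos: [0.4746, 0.0808, 0.274]
tool_rot: [-3.135, 0.607, 1.149]
contact_force: [0.2, -0.2, -1.0]
opening: 0.062
grip_force: 19.6
```

Call:
{"fn": "move_arm", "kwargs": {
  "motion": [
    [0.1,-0.03,-0.02,0,-0.03,0],
    [0.2,-0.06,-0.03,0,-0.06,-0.01],
    [0.28,-0.08,-0.05,-0.01,-0.09,-0.015],
    [0.37,-0.11,-0.07,-0.01,-0.11,-0.02]
  ]
}}

```text
time: 17.5
tool_pos: [0.4786, 0.1169, 0.2587]
tool_rot: [-3.094, 0.951, 1.25]
contact_force: [-0.3, -0.4, -1.7]
opening: 0.062
grip_force: 19.6
```

Call:
{"fn": "move_arm", "kwargs": {
  "motion": [
    [0.2,-0.03,-0.07,0,0,0],
    [0.4,-0.05,-0.14,0,0,0],
    [0.6,-0.08,-0.21,0,0,0],
    [0.82,-0.1,-0.28,0,0,0]
  ]
}}

```text
time: 18.0
tool_pos: [0.4937, 0.1873, 0.2091]
tool_rot: [-3.1, 0.948, 1.244]
contact_force: [1.1, -0.7, -1.2]
opening: 0.062
grip_force: 19.6
```

Call:
{"fn": "move_arm", "kwargs": {
  "motion": [
    [0.22,-0.02,-0.01,0,0,0],
    [0.45,-0.03,-0.02,0,0,0],
    [0.67,-0.05,-0.04,0,0,0],
    [0.89,-0.06,-0.05,0,0,0],
    [0.89,-0.06,-0.05,0,0,0],
    [0.89,-0.06,-0.05,0,0,0]
  ]
}}

```text
time: 18.75
tool_pos: [0.5059, 0.241, 0.1407]
tool_rot: [-3.1, 0.949, 1.244]
contact_force: [-0.5, -0.5, -1.7]
opening: 0.0623
grip_force: 19.6
```

Run:
```python
from pour2 import *
P,R0,s=here();print(s['time'],s['opening'],P)
c=R0.apply(Rg.inv().apply([0,0,1]));print('axis',c,'mid',P+R0.apply(off))
W=[([.5193,.2798,.08],0,None),([.5193,.2798,.04],0,None),([.5193,.2798,.0292],0,None)]
chain(P,R0,[(*tcp(*w),4) for w in W],3)
```

```text
18.75 0.06234704709111228 [0.50594607 0.2409893  0.14067501]
axis [ 0.0048509  -0.01729188  0.99983872] mid [0.5122459  0.25429117 0.15087611]
[0.728, -0.005, 0.198, -0.003, -0.005, 0.002] x 4 ANG1 
[0.328, 0.005, 0.228, 0.0, 0.0, 0.0] x 4 ANG0 
[0.089, 0.002, 0.061, 0.0, 0.0, 0.0] x 4 ANG0
```

Call:
{"fn": "move_arm", "kwargs": {
  "motion": [
    [0.2,0,0.05,0,0,0],
    [0.4,0,0.1,0,0,0],
    [0.6,0,0.15,-0.003,-0.005,0],
    [0.728,-0.005,0.198,-0.003,-0.005,0.002],
    [0.728,-0.005,0.198,-0.003,-0.005,0.002]
  ]
}}

```text
time: 19.38
tool_pos: [0.5125, 0.2665, 0.068]
tool_rot: [-3.114, 0.967, 1.237]
contact_force: [-0.7, -0.3, -0.7]
opening: 0.0626
grip_force: 19.6
```

Call:
{"fn": "move_arm", "kwargs": {
  "motion": [
    [0.1,0,0.07,0,0,0],
    [0.2,0,0.14,0,0,0],
    [0.28,0.005,0.2,0,0,0],
    [0.33,0.005,0.23,0,0,0],
    [0.35,0.005,0.244,0,0,0],
    [0.37,0.005,0.258,0,0,0],
    [0.39,0.005,0.272,0,0,0],
    [0.405,0.005,0.282,0,0,0],
    [0.417,0.005,0.289,0,0,0],
    [0.417,0.005,0.289,0,0,0]
  ]
}}

```text
time: 20.62
tool_pos: [0.5129, 0.2667, 0.0192]
tool_rot: [-3.118, 0.965, 1.234]
contact_force: [0.3, 0.7, 0.9]
opening: 0.0626
grip_force: 19.5
```

Run:
```python
from pour2 import *
P,R0,s=here();print(s['time'],s['opening'],P,s['contact_force'])
c=R0.apply(Rg.inv().apply([0,0,1]));print('axis',c,'mid',P+R0.apply(off))
```

```text
20.625 0.06263863905295272 [0.51291972 0.26668516 0.01919313] [0.26735326 0.65555921 0.92710513]
axis [4.69609842e-04 8.62747883e-04 9.99999518e-01] mid [0.51911251 0.28019924 0.02917857]
```

Call:
{"fn": "move_arm", "kwargs": {
  "motion": [
    [0,0,0,0,0,0],
    [0,0,0,0,0,0],
    [0,0,0,0,0,0],
    [0,0,0,0,0,0],
    [0,0,0,0,0,0]
  ],
  "fingers": 1
}}

```text
time: 21.25
tool_pos: [0.5128, 0.2666, 0.019]
tool_rot: [-3.117, 0.965, 1.235]
contact_force: [0.2, -0.7, -0.1]
opening: 0.0914
grip_force: 0.0
```

Call:
{"fn": "move_arm", "kwargs": {
  "motion": [
    [0,0,-0.15,0,0,0],
    [0,0,-0.35,0,0,0],
    [0,0,-0.6,0,0,0],
    [0,0,-0.85,0,0,0],
    [0,0,-0.85,0,0,0]
  ]
}}

```text
time: 21.88
tool_pos: [0.5382, 0.333, 0.0677]
tool_rot: [-3.12, 0.963, 1.233]
contact_force: [0.0, -0.6, -0.0]
opening: 0.0917
grip_force: 0.0
```

Run:
```python
from pour2 import *
from scipy.spatial.transform import Slerp
P,R0,s=here();print(s['time'],s['opening'],P)
Rd=lambda a:mk(np.radians(a-90),np.pi/2)  # tool down, y_t at world angle a
Rc=Rd(-83); print(Rc.apply([0,1,0]),np.degrees((R0.inv()*Rc).magnitude()))
pts=[[.545,.33,.14],[.545,.32,.22],[.56,.27,.29],[.59,.20,.32],[.63,.13,.32]]
b=world([.150,.045,.30]);pts.append(list(b))
sl=Slerp([0,1],R.concatenate([R0,Rc]));q=s['qpos']
way=[]
for i,x in enumerate(pts):
    Rt=sl(min(1,max(0,i)/5));q,e=ik(p,np.array(x),Rt,q);print(q.round(2),round(e,3));way.append((x,Rt,3))
chain(P,R0,way,2)
```

```text
21.875 0.09174948543351327 [0.53817494 0.33297055 0.06765322]
[ 1.21869343e-01 -9.92546152e-01  1.54074396e-33] 81.82466005646643
[ 0.64  1.24  0.38 -0.63  2.3   0.76] 0.0
[ 0.58  1.08  0.41 -0.48  2.31  0.97] 0.0
[ 0.46  0.9   0.51 -0.35  2.24  1.14] 0.0
[ 0.31  0.75  0.64 -0.24  2.08  1.27] 0.0
[ 0.14  0.66  0.76 -0.12  1.88  1.36] 0.0
[-0.03  0.61  0.88 -0.    1.64  1.42] 0.0
[-0.6, 0.07, -0.41, 0.0, 0.0, 0.0] x 3 ANG0 
[-0.71, 0.02, -0.38, 0.03, 0.06, 0.06] x 3 ANG16 
[-0.71, 0.44, -0.24, 0.03, 0.05, 0.07] x 3 ANG16 
[-0.35, 0.74, -0.01, 0.04, 0.06, 0.06] x 3 ANG17 
[-0.01, 0.8, 0.09, 0.03, 0.05, 0.07] x 3 ANG16 
[0.23, 0.85, 0.23, 0.03, 0.06, 0.06] x 3 ANG16
```

Call:
{"fn": "move_arm", "kwargs": {
  "motion": [
    [-0.3,0.04,-0.2,0,0,0],
    [-0.6,0.07,-0.41,0,0,0],
    [-0.6,0.07,-0.41,0,0,0]
  ]
}}

```text
time: 22.25
tool_pos: [0.5461, 0.3282, 0.1426]
tool_rot: [-3.124, 0.961, 1.228]
contact_force: [1.0, 0.1, -1.6]
opening: 0.0918
grip_force: 0.0
```

Call:
{"fn": "move_arm", "kwargs": {
  "motion": [
    [-0.3,0,-0.2,0.015,0.03,0.03],
    [-0.71,0.02,-0.38,0.03,0.06,0.06],
    [-0.71,0.02,-0.38,0.03,0.06,0.06]
  ],
  "fingers": -1
}}

```text
time: 22.62
tool_pos: [0.5462, 0.3174, 0.2249]
tool_rot: [3.039, 0.759, 0.946]
contact_force: [0.0, -0.5, 0.2]
opening: 0.0663
grip_force: 0.0
```

Call:
{"fn": "move_arm", "kwargs": {
  "motion": [
    [-0.35,0.22,-0.12,0.015,0.025,0.035],
    [-0.71,0.44,-0.24,0.03,0.05,0.07],
    [-0.71,0.44,-0.24,0.03,0.05,0.07]
  ]
}}

```text
time: 23.0
tool_pos: [0.5617, 0.2664, 0.2927]
tool_rot: [2.978, 0.577, 0.694]
contact_force: [-0.9, -0.1, -0.5]
opening: 0.0363
grip_force: 0.0
```

Call:
{"fn": "move_arm", "kwargs": {
  "motion": [
    [-0.18,0.37,0,0.02,0.03,0.03],
    [-0.35,0.74,-0.01,0.04,0.06,0.06],
    [-0.35,0.74,-0.01,0.04,0.06,0.06]
  ]
}}

```text
time: 23.38
tool_pos: [0.5913, 0.1959, 0.3199]
tool_rot: [3.023, 0.369, 0.515]
contact_force: [-0.0, 0.1, 1.0]
opening: 0.0064
grip_force: 0.0
```

Call:
{"fn": "move_arm", "kwargs": {
  "motion": [
    [0,0.4,0.05,0.015,0.025,0.035],
    [-0.01,0.8,0.09,0.03,0.05,0.07],
    [-0.01,0.8,0.09,0.03,0.05,0.07]
  ]
}}

```text
time: 23.75
tool_pos: [0.6299, 0.1268, 0.3181]
tool_rot: [3.06, 0.195, 0.306]
contact_force: [-0.1, 1.1, -0.5]
opening: 0.0006
grip_force: 0.0
```

Call:
{"fn": "move_arm", "kwargs": {
  "motion": [
    [0.11,0.43,0.12,0.015,0.03,0.03],
    [0.23,0.85,0.23,0.03,0.06,0.06],
    [0.23,0.85,0.23,0.03,0.06,0.06],
    [0.23,0.85,0.23,0.03,0.06,0.06]
  ]
}}

```text
time: 24.25
tool_pos: [0.6743, 0.0545, 0.2985]
tool_rot: [3.138, -0.002, 0.132]
contact_force: [0.2, 0.1, 0.1]
opening: 0.0002
grip_force: 0.0
```

Run:
```python
from pour2 import *
P,R0,s=here();print(s['time'],s['opening'],P,feed(P),s['qpos'].round(2))
Rc=mk(np.radians(-173),np.pi/2)
print(np.degrees((R0.inv()*Rc).magnitude()))
# cup interior from side camera
c,q,E,f=grab('side')
m=(np.hypot(q[...,0]-.5191,q[...,1]-.2802)<.05)&(q[...,2]>.003);w=q[m]
rim=w[abs(w[:,2]-.057)<.004];cc=cv2.minEnclosingCircle(rim[:,:2].astype(np.float32));print('rim',cc)
i=(np.hypot(w[:,0]-cc[0][0],w[:,1]-cc[0][1])<.02);print('inside',i.sum(),np.percentile(w[i][:,2],[5,50,95]) if i.sum() else '')
ii=np.hypot(q[...,0]-cc[0][0],q[...,1]-cc[0][1])<.018;z=q[...,2][ii];print(len(z),np.nanpercentile(z,[1,25,50,75,99]))
# cover angle
F=feed(q.reshape(-1,3));k=(F[:,2]>.135)&(F[:,2]<.26)&(F[:,0]>.06)&(F[:,0]<.125)&(F[:,1]>-.008)&(F[:,1]<.098)
print('cover',k.sum(),np.polyfit(F[k,2]-.1275,F[k,0],1))
cr=c['image'][210:262,205:290];cu=c['image'][330:384,195:255]
save('p5.png',np.hstack([cv2.resize(cr,(425,260),interpolation=2),cv2.resize(cu,(289,260),interpolation=2)]))
```

```text
24.25 0.00022038417015057972 [0.67430875 0.05449618 0.29847553] [[0.14925773 0.04585435 0.29847553]] [-0.03  0.61  0.9  -0.    1.63  1.41]
0.6080622656890811
rim ((0.5187699198722839, 0.27990245819091797), 0.036387041211128235)
inside 103 [0.00305955 0.00366196 0.00463928]
212 [7.93764130e-05 2.07379988e-03 2.77223203e-03 3.53510020e-03
 5.03399769e-03]
cover 1322 [0.27320987 0.08096041]
```

View pics/p5.png

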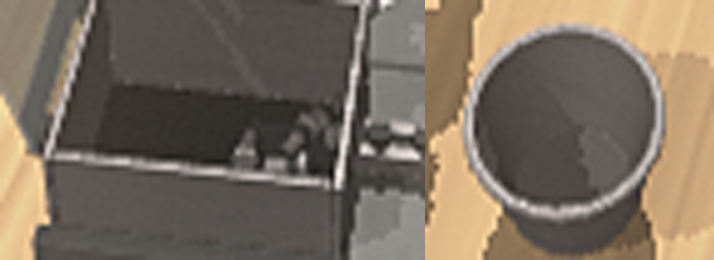

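The cup stands empty and upright on the bench (right picture), and the bolts lie in the hopper (left). Now I shut the cover along an arc. The tool axes are aligned with the feeder: tool x = +x', y = -y', z = down.

Call:
{"fn": "move_arm", "kwargs": {
  "motion": [
    [0,0.01,0.45,0,0,0],
    [0,0.01,0.885,0,0,0],
    [0,0.01,0.885,0,0,0]
  ]
}}

```text
time: 24.68
tool_pos: [0.6734, 0.0535, 0.2076]
tool_rot: [3.139, 0.003, 0.132]
contact_force: [0.0, 0.4, 0.2]
opening: 0.0005
grip_force: 0.0
```

Call:
{"fn": "move_arm", "kwargs": {
  "motion": [
    [-0.2,0,0,0,0,0],
    [-0.34,0,0,0,0,0],
    [-0.46,0,0,0,0,0],
    [-0.57,0,0,0,0,0],
    [-0.68,0,0.005,0,0,0],
    [-0.79,0,0.02,0,0,0],
    [-0.89,0,0.05,0,0,0],
    [-0.99,0,0.096,0,0,0]
  ]
}}

```text
time: 25.68
tool_pos: [0.5769, 0.0384, 0.2013]
tool_rot: [3.137, -0.006, 0.129]
contact_force: [0.7, 0.3, 0.3]
opening: 0.0006
grip_force: 0.3
```

Call:
{"fn": "move_arm", "kwargs": {
  "motion": [
    [-0.09,0,0.06,0,0,0],
    [-0.17,0,0.13,0,0,0],
    [-0.25,0,0.21,0,0,0],
    [-0.31,0,0.3,0,0,0],
    [-0.36,0,0.4,0,0,0],
    [-0.4,0,0.5,0,0,0],
    [-0.42,0,0.6,0,0,0],
    [-0.43,0,0.64,0,0,0]
  ]
}}

```text
time: 26.68
tool_pos: [0.535, 0.0328, 0.1365]
tool_rot: [3.138, -0.005, 0.129]
contact_force: [0.1, -0.1, -0.8]
opening: 0.0004
grip_force: 0.1
```

Run:
```python
from pour2 import *
P,R0,s=here();print(s['time'],P,feed(P),s['contact_force'])
c,q,E,f=grab('side');F=feed(q.reshape(-1,3));k=(F[:,2]>.11)&(F[:,2]<.17)&(F[:,0]>-.05)&(F[:,0]<-.025)&(F[:,1]>0)&(F[:,1]<.09)
print(k.sum(),np.percentile(F[k,2],[5,50,95]))
```

```text
26.675 [0.53502488 0.03279037 0.13645364] [[0.00833832 0.04226847 0.13645364]] [ 0.06107386 -0.12040781 -0.77029966]
316 [0.12465948 0.13865028 0.14117259]
```

Call:
{"fn": "move_arm", "kwargs": {
  "motion": [
    [0,0,0.02,0,0,0],
    [0,0,0.04,0,0,0],
    [0,0,0.055,0,0,0],
    [0,0,0.07,0,0,0],
    [0,0,0.08,0,0,0],
    [0,0,0.08,0,0,0]
  ]
}}

```text
time: 27.48
tool_pos: [0.5354, 0.0327, 0.1297]
tool_rot: [3.137, -0.006, 0.129]
contact_force: [-2.2, 0.5, 3.6]
opening: 0.0008
grip_force: 2.0
```

Call:
{"fn": "move_arm", "kwargs": {
  "motion": [
    [0,0,0.01,0,0,0],
    [0,0,0.02,0,0,0],
    [0,0,0.02,0,0,0]
  ]
}}

```text
time: 27.85
tool_pos: [0.5355, 0.0327, 0.1295]
tool_rot: [3.137, -0.008, 0.129]
contact_force: [-7.1, 0.0, 17.4]
opening: 0.0004
grip_force: 8.9
```

Call:
{"fn": "move_arm", "kwargs": {
  "motion": [
    [0,0,-0.5,0,0,0],
    [0,0,-1,0,0,0],
    [0,0,-1,0,0,0]
  ]
}}

```text
time: 28.22
tool_pos: [0.5369, 0.033, 0.2314]
tool_rot: [3.136, -0.015, 0.129]
contact_force: [0.4, -1.0, -0.5]
opening: 0.0002
grip_force: 0.0
```

Call:
{"fn": "move_arm", "kwargs": {
  "motion": [
    [-0.15,0.5,0,0,0,0],
    [-0.29,1,0,0,0,0],
    [-0.29,1,0,0,0,0],
    [-0.29,1,0,0,0,0]
  ],
  "fingers": -0.26
}}

```text
time: 28.72
tool_pos: [0.5185, -0.0695, 0.2267]
tool_rot: [3.139, -0.005, 0.128]
contact_force: [0.2, 0.2, -0.1]
opening: 0.0326
grip_force: 0.0
```

Run:
```python
from pour2 import *
P,R0,s=here();print(s['time'],s['opening'],P,feed(P),s['qpos'].round(2))
for n in('wrist','side'):
  c,q,E,f=grab(n);F=feed(q.reshape(-1,3));Pw=q.reshape(-1,3)
  k=(abs(F[:,2]-.1165)<.004)&(abs(F[:,0]+.02)<.04)&(abs(F[:,1]+.07)<.03)
  if k.sum()>5:print(n,k.sum(),cv2.minAreaRect(F[k,:2].astype(np.float32)),cv2.minAreaRect(Pw[k,:2].astype(np.float32)))
  if n=='side':
    k=(F[:,2]>.115)&(F[:,2]<.15)&(F[:,0]>-.035)&(F[:,0]<.07)&(F[:,1]>.0)&(F[:,1]<.09);print('cover z',np.percentile(F[k,2],[1,50,99]),np.polyfit(F[k,0],F[k,2],1))
```

```text
28.725 0.03263291129370038 [ 0.51852388 -0.06952722  0.22672922] [[-0.0212033  -0.05707167  0.22672922]] [-0.28  0.34  1.53 -0.    1.27  1.16]
wrist 470 ((-0.021736275404691696, -0.06900571286678314), (0.011087937280535698, 0.037898097187280655), 75.8808364868164) ((0.5195323824882507, -0.08143050968647003), (0.011087941937148571, 0.03789810836315155), 83.28083801269531)
side 68 ((-0.019895844161510468, -0.06788931041955948), (0.011811980046331882, 0.03787712752819061), 77.6460189819336) ((0.5212138295173645, -0.0800863727927208), (0.011811978183686733, 0.03787708654999733), 85.04600524902344)
cover z [0.12678343 0.12924755 0.13187241] [0.00564875 0.12917645]
```

Call:
{"fn": "move_arm", "kwargs": {
  "motion": [
    [0,0.06,0.3,0,0,0.04],
    [0,0.118,0.6,0,0,0.078],
    [0,0.118,0.9,0,0,0.078],
    [0,0.118,0.9,0,0,0.078],
    [0,0.118,0.9,0,0,0.078]
  ]
}}

```text
time: 29.45
tool_pos: [0.5216, -0.0813, 0.1386]
tool_rot: [3.139, -0.008, -0.115]
contact_force: [0.4, -0.5, 0.5]
opening: 0.0339
grip_force: 0.0
```

Run:
```python
from pour2 import *
P,R0,s=here();y=R0.as_matrix()[:,1];print(s['time'],s['opening'],P,'yang',np.degrees(np.arctan2(y[1],y[0])),R0.as_matrix()[:,2])
Rt=mk(np.radians(-96.7-90),np.pi/2);chain(P,R0,[([.5197,-.0812,.093],Rt,4)],3)
```

```text
29.45 0.033922842692749776 [ 0.52164632 -0.08128376  0.13860059] yang -96.59517711443046 [ 0.00782352 -0.00362732 -0.99996282]
[-0.023, 0.0, 0.456, 0.001, -0.003, 0.001] x 4 ANG1
```

Call:
{"fn": "move_arm", "kwargs": {
  "motion": [
    [-0.02,0,0.15,0,-0.003,0],
    [-0.023,0,0.3,0,-0.003,0],
    [-0.023,0,0.4,0,-0.003,0],
    [-0.023,0,0.456,0,-0.003,0],
    [-0.023,0,0.456,0,-0.003,0]
  ]
}}

```text
time: 30.08
tool_pos: [0.5187, -0.0817, 0.0916]
tool_rot: [3.139, 0.003, -0.116]
contact_force: [-1.0, -0.0, 0.5]
opening: 0.0339
grip_force: 0.0
```

Call:
{"fn": "move_arm", "kwargs": {
  "motion": [
    [0,0,0,0,0,0],
    [0,0,0,0,0,0],
    [0,0,0,0,0,0],
    [0,0,0,0,0,0],
    [0,0,0,0,0,0]
  ],
  "fingers": -1,
  "newtons": 20
}}

```text
time: 30.7
tool_pos: [0.5191, -0.0818, 0.0923]
tool_rot: [3.139, 0.002, -0.116]
contact_force: [-0.8, -0.3, 3.0]
opening: 0.011
grip_force: 20.0
```

Run:
```python
from pour2 import *
P,R0,s=here();y=R0.as_matrix()[:,1];print(s['time'],s['opening'],s['contact_force'],s['torque'],P,'yang',np.degrees(np.arctan2(y[1],y[0])),s['qpos'].round(3))
```

```text
30.7 0.01097903278678856 [-0.82971301 -0.27214958  2.95634793] [-0.01145463  0.1360747   0.0449264 ] [ 0.51909612 -0.08179373  0.0923084 ] yang -96.66441946655118 [-0.3    0.492  1.701 -0.004  0.951  1.389]
```

Call:
{"fn": "move_arm", "kwargs": {
  "motion": [
    [0,0,-0.01,0,0,0.04],
    [0,0,-0.01,0,0,0.08],
    [0,0,-0.01,0,0,0.12],
    [0,0,-0.01,0,0,0.16],
    [0,0,-0.01,0,0,0.2],
    [0,0,-0.01,0,0,0.24],
    [0,0,-0.01,0,0,0.28],
    [0,0,-0.01,0,0,0.32],
    [0,0,-0.01,0,0,0.36],
    [0,0,-0.01,0,0,0.4],
    [0,0,-0.01,0,0,0.404],
    [0,0,-0.01,0,0,0.404]
  ]
}}

```text
time: 32.2
tool_pos: [0.5201, -0.0807, 0.0924]
tool_rot: [3.141, -0.0, -1.386]
contact_force: [6.3, 3.7, -7.0]
opening: 0.011
grip_force: 20.0
```

Run:
```python
from pour2 import *
P,R0,s=here();y=R0.as_matrix()[:,1];print(s['time'],s['opening'],s['contact_force'],s['torque'],P,'yang',np.degrees(np.arctan2(y[1],y[0])),s['qpos'].round(3))
```

```text
32.2 0.011016794798805983 [ 6.27931253  3.65530741 -6.98680597] [ 0.92901066 -1.15740254  0.05581797] [ 0.52007626 -0.08067401  0.09237483] yang -169.41212561580596 [-2.990e-01  4.920e-01  1.699e+00 -1.000e-03  9.510e-01  2.658e+00]
```

Call:
{"fn": "move_arm", "kwargs": {
  "motion": [
    [0,0,0,0,0,0],
    [0,0,0,0,0,0],
    [0,0,0,0,0,0],
    [0,0,0,0,0,0]
  ],
  "fingers": -0.26
}}

```text
time: 32.7
tool_pos: [0.5188, -0.0818, 0.0931]
tool_rot: [3.138, -0.002, -1.386]
contact_force: [-0.6, 0.5, 0.0]
opening: 0.034
grip_force: 0.0
```

Call:
{"fn": "move_arm", "kwargs": {
  "motion": [
    [0,0,-0.2,0,0,0],
    [0,0,-0.5,0,0,0],
    [0,0,-0.9,0,0,0],
    [0,0,-1,0,0,0],
    [0,0,-1,0,0,0]
  ]
}}

```text
time: 33.33
tool_pos: [0.5192, -0.0815, 0.1931]
tool_rot: [3.139, -0.002, -1.386]
contact_force: [-0.2, 0.3, 0.1]
opening: 0.0337
grip_force: 0.0
```

Call:
{"fn": "move_arm", "kwargs": {
  "motion": [
    [0,0,-0.5,0,0,-0.05],
    [0,0,-1,0,0,-0.1],
    [0,0,-1,0,0,-0.1],
    [0,0,-1,0,0,-0.1]
  ]
}}

```text
time: 33.83
tool_pos: [0.5188, -0.0811, 0.291]
tool_rot: [3.136, 0.002, -1.072]
contact_force: [0.0, 0.5, -0.6]
opening: 0.0341
grip_force: 0.0
```

Run:
```python
from pour2 import *
P,R0,s=here();print(s['time'],P)
ims=[]
for n in('wrist','side','scene'):
  c,q,E,f=grab(n);Pw=q.reshape(-1,3);F=feed(Pw);ims.append(c['image'])
  k=(abs(F[:,2]-.1165)<.004)&(abs(F[:,0]+.02)<.04)&(abs(F[:,1]+.07)<.03)
  if k.sum()>5:print(n,k.sum(),cv2.minAreaRect(Pw[k,:2].astype(np.float32)))
  if n=='side':
    k=(F[:,2]>.115)&(F[:,2]<.15)&(F[:,0]>-.035)&(F[:,0]<.07)&(F[:,1]>.0)&(F[:,1]<.09);print('cover z',np.percentile(F[k,2],[1,50,99]),np.polyfit(F[k,0],F[k,2],1))
    w=Pw[(np.hypot(Pw[:,0]-.519,Pw[:,1]-.28)<.06)&(abs(Pw[:,2]-.057)<.004)];print('rim',cv2.minEnclosingCircle(w[:,:2].astype(np.float32)))
save('end.png',np.hstack([cv2.resize(ims[1][150:384,170:340],(400,550)),cv2.resize(ims[2][110:280,200:360],(400,550))]))
```

```text
33.825 [ 0.51878369 -0.08105904  0.29103593]
wrist 320 ((0.5193158984184265, -0.08173799514770508), (0.011120912618935108, 0.03769364580512047), 11.30327320098877)
side 56 ((0.5215466022491455, -0.08028876036405563), (0.010529768653213978, 0.03797227516770363), 9.866848945617676)
cover z [0.12711329 0.12929872 0.13163613] [0.00344543 0.12922349]
rim ((0.5187149047851562, 0.27953463792800903), 0.036528125405311584)
scene 60 ((0.5204355716705322, -0.08347602188587189), (0.011304531246423721, 0.035835105925798416), 11.912837028503418)
```

View pics/end.png

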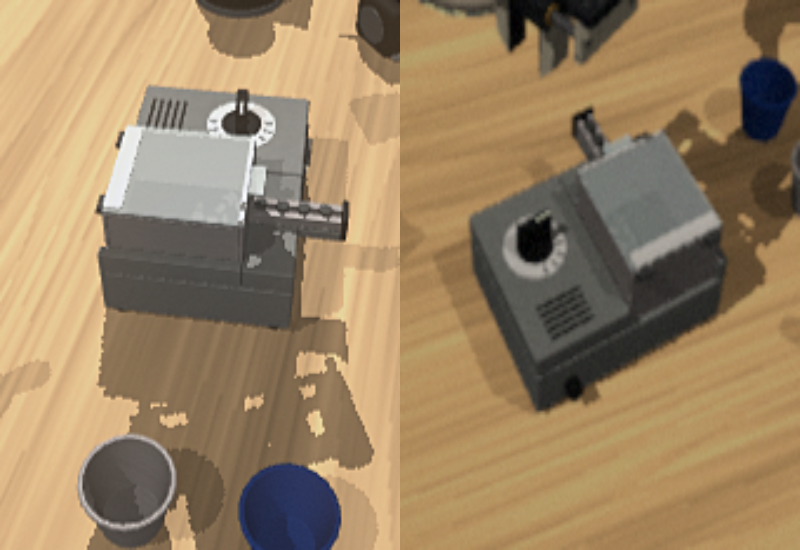

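The cover is shut and the cup stands empty at (128,490) in the left picture. The bar went from 173.3° to 101.3°, which is 72° clockwise. I hand the job in.

```bash
python3 -c "
from cell import robot
print(robot.hand_in())"
```

```text
the job is handed in; nothing more can be done
None
```

I handed the job in at about 34 s: the bolts are in the hopper, the empty cup stands upright on the bench, the cover is shut, and the dial is three clicks (72°) clockwise; I could see the bolts heaped but not count all five, and the hand-in returned no verdict.

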